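Pack the seed jars, shut the sample case and secure it with a snap hook

ROBOT

A 7-joint arm with a two-finger parallel gripper is mounted at the origin on the work surface. World frame = base frame: x ahead of the robot, y to its left, z up, the work surface at z = 0. Lengths are in m, angles in rad, forces in N, time in s.
With the tool pointing down it reaches from about 0.4 to 0.85 m from the base axis. Payload 10.4 kg.
Tool frame: the origin (TCP) lies midway between the tips of the shut fingers; the grasp point (between the pads) lies 19 mm behind it (r.tcp_to_grasp is the z of the grasp point in the tool frame, in m); z points along the fingers, x is the direction in which the jaws open and shut, and the axes are right-handed (so a half turn about z gives the same grasp; the last joint's range is limited). The gripper opens to 87 mm and grips with 3 to 60 N. Pads are 19 mm wide; open, the fingers measure 117 mm over their backs; the gripper's body (75 mm by 190 mm) begins 51 mm behind the grasp point.
Start: joints at [-1.3, 0.332, -0.065, 1.46, 0.022, 1.35, -0.088], TCP at [0.181, 0.598, 0.223] pointing down, gripper open.
Joint ranges: [-2.6, 2.6], [-0.5, 2.12], [-1.47, 1.34], [0.16, 2.42], [-1.27, 4.41], [0.06, 2.06], [-2.6, 2.6]. Speed limits (rad/s): [2.22, 2.22, 2.79, 2.79, 3.14, 3.14, 3.14].

INTERFACE

Orientations are given as a unit quaternion [x, y, z, w].
In Python, from bench import r, camera, close_job gives the robot as it stands. The module is installed in compiled form; this text tells all that it offers.
- The arm moves only by the shell command python3 -m crank 'ROWS' [FORCE]. ROWS is JSON, a list of rows, each an object of numbers: "x", "y", "z": the shift along the tool's x, y, z scaled (see below); "ax", "ay", "az": the turn, a rotation vector about the tool's x, y, z scaled (see below); "claw": the closure, from -1 (fully open) to 1 (shut), so that 0 is half open. A call has exactly 5 rows; each row is the pose to reach, as a shift and turn from the pose commanded when the call began, along the tool's axes at that moment; what a row does not reach only later rows make up. The controller multiplies each number of a shift by 1 m and each number of a turn by 2 rad. A row lasts 1/12 s, in which the tool goes at most 41.7 mm and 7.16 degrees, less where a joint would pass 70% of its speed; a pose out of reach is approached as far as the arm can. A call with a number of a shift or a turn outside -1 to 1 is refused whole. A call with a gripper value outside its range is refused whole. The fingers move at their own pace and stop on an object; FORCE is the grip in N (left out, the last holds). Time passes only in rows, so rows that repeat a pose let the fingers close, or fill a call up. It gives the time, the measured TCP pose, the force and the opening at its end, in the units of the state.
- r.read_state(): the state, without advancing time (a new reading comes with each control period).
- camera(name): name is "scene" or "top" or "wrist"; returns a dict with "color" (400x640x3 uint8, blue, green, red), "fx", "fy", "cx", "cy" (pixels), "eye" and "orientation" of the camera in the world. Camera axes: x right, y down, z forward; pixel columns grow to the right and rows downward; lengths in m; the calibration is good to about 2 mm. A picture is of the moment at which its call begins. There is no depth.
- close_job(): hands the job in, once; it reports no verdict.
The state is a dict: "time": time; "joint_positions": joint angles; "joint_vel": joint speeds; "joint_torque": joint torques, N m; "ee_pos": TCP position; "eef_rot": TCP orientation; "ft_force": force on the tool from outside, world axes, zero at the start; "torque": the same for the moment, N m; "width": finger opening in m.
Only numpy, scipy, OpenCV 4.12 (cv2) and the standard library are available. Lean on these libraries where they do the work, as an engineer would, in place of code of your own. Each camera call takes 0.05 s, during which the arm holds its last target. There are 200 camera calls.

TASK

Get the sample case ready for dispatch: stand every small amber seed jar upright in the case, one to a pocket, then swing the lid down and press it until it snaps fully shut. Last, secure it by pushing the snap hook onto either upright leg of the steel staple on the case's side until the gate flicks shut behind the bar, let go and leave it hanging there; leave everything else on the bench where it is.

Things in the scene. Friction and masses are not known exactly. Their poses are not given: they have to be found in the camera images.
- case: Fixed grey case, 202 (x) x 150 (y) mm, walls 66 high, 6 thick, open on top. Origin: centre of its underside, z up. Lid hinge on its -y side. Inside, a 6 mm floor and a black insert (top 25 mm up) with four square 54 mm pockets. Outside its +y wall: two sprung rollers at x -75 and +75 that catch the lid, and an upright steel bow (staple), legs at x -23 and +23, y 100, top bar at 126 mm (top face 130).
- pocket0 (a point): Centre of the floor of a pocket, 6 mm above the case's underside (case x = -42, y = -31)
- pocket1 (a point): The same, case x = -42, y = +31
- pocket2 (a point): The same, case x = +42, y = -31
- pocket3 (a point): The same, case x = +42, y = +31
- lid (a joint): Lid angle, rad: 0 shut, 1.72 to 1.88 at the start (1.57 upright), limit 1.9. Plate 202 x 150 x 8 mm; its +y edge swings up. A stiff hinge keeps it where it is left (about 2 N at its free edge moves it). At about 0.09 its edge meets the sprung rollers; some 11 N down on the free edge takes it past them and they hold it at 0; short of that it stays ajar. Shut, its top is 74 mm above the table.
- lid_hinge (a point): Middle of the lid's hinge line (case x = 0, y = -75, 66 mm up); the hinge runs along the case's x. The lid's underside lies in the hinge line's plane, its outer face is 8 mm off it.
- lid_edge (a point): Middle of the lid's free edge on its outer (upper when shut) face, 150 mm from the hinge; moves with the lid. From here a slotted steel tongue, 68 mm wide (along case x), 6 thick, sticks out 45 mm beyond the edge; it goes down over the staple as the lid shuts, its top then 72 mm above the table.
- staple_near (a point): Point on the centre line of the staple's upright leg at case x = -23, 100 mm above the table; the leg is 8 mm thick and free from 72 (the shut lid's tongue) to about 115 mm high
- staple_far (a point): The same on the other leg, case x = +23
- hook: Steel snap hook lying flat, 127 long, 12 thick, 130 g. Origin: underside, where handle and head meet; z normal to its plane. Black handle, 18 wide (y), 12 thick, x -62..0. Head: flat eye, inside y -17..17, x 9..51, between 8 mm round prongs centred at y -21 and +21, z 6. Mouth at the +x end, open y -17..+5 (enter along y = -5) between the straight prong's tip and the other's bent nose (outer end x 65).
- gate (a joint): Hook's gate, rad: 0 shut, up to 1.45 swung inward. A 6 mm round bar pivoted at hook x = 54, y = -18, which when shut spans the mouth to y = +8 behind the nose; it swings only inward (tip towards the handle), about 2 to 4 N at the mouth opens it, and it springs shut when the bar pushed in lies deeper than hook x = 24 (it rests on the eye's back at x = 13).
- hook_eye (a point): Centre of the hook's eye (hook x = 31, y = 0, z = 6)
- jar0: Small amber glass seed jar with a white cap, upright, 46 mm in diameter, 52 mm high, about 90 g; origin: centre of its underside (may be absent)
- jar1: Another jar of the same kind (may be absent)
- jar2: Another jar of the same kind (may be absent)
- jar3: Another jar of the same kind (may be absent)
- dish: Clear shallow dish, 90 mm across, 16 mm high; bystander, leave alone
- beaker: Open glass beaker, 66 mm across, 80 mm high; bystander, leave alone
- wash_bottle: White bottle with black cap, 64 mm across, 150 mm high; bystander, leave alone
- spatula: Lab spatula, 170 mm long, lying; bystander, leave alone
- sieve: Steel sieve ring, 100 mm across, 35 mm high; bystander, leave alone
- pen: Black marker pen, 120 x 10 mm, lying; bystander, leave alone
- stock_jar: Large clear glass jar with a metal cap, 72 mm across, 90 mm high: not one of the small seed jars; bystander, leave alone
Mind the look-alikes: they are no part of the job. Leave any pink or red look-alike of the jar1 alone.

How it is judged:
On the way, in this order (a step that is already met when the one before it is completed fails the run):
1. every seed jar stands in a pocket, lid still open (x of jar0 in the frame of case between -0.08 and 0.08 m and y of jar0 in the frame of case between -0.05 and 0.05 m and z of jar0 in the frame of case between -0.002 and 0.014 m and angle between each of jar0, jar1, jar2, jar3's own z axis and vertical below 0.2 rad and linear speed of each of jar0, jar1, jar2, jar3 below 0.05 m/s and x of jar1 in the frame of case between -0.08 and 0.08 m and y of jar1 in the frame of case between -0.05 and 0.05 m and z of jar1 in the frame of case between -0.002 and 0.014 m and x of jar2 in the frame of case between -0.08 and 0.08 m and y of jar2 in the frame of case between -0.05 and 0.05 m and z of jar2 in the frame of case between -0.002 and 0.014 m and x of jar3 in the frame of case between -0.08 and 0.08 m and y of jar3 in the frame of case between -0.05 and 0.05 m and z of jar3 in the frame of case between -0.002 and 0.014 m and value of joint lid above 0.3 rad), for 0.2 s.
2. the lid is shut past its catches (value of joint lid below 0.025 rad), for 0.2 s.
3. the snap hook is around a leg of the staple with its gate shut, lid shut ((horizontal distance between hook_eye and staple_near below 0.024 m or horizontal distance between hook_eye and staple_far below 0.024 m) and height (world z) of hook_eye between 0.035 and 0.13 m and value of joint gate below 0.12 rad and value of joint lid below 0.025 rad), for 0.2 s.
At the end, for the whole second after the job is handed in: Every jar present stands in a pocket (within 8 mm of its floor, tilt under 0.2 rad); lid within 0.025 rad of shut; hook's eye around a staple leg (centre within 24 mm of it from above, 35 to 130 mm up), gate within 0.12 rad of shut; all at rest (all of step 3 and x of jar0 in the frame of case between -0.08 and 0.08 m and y of jar0 in the frame of case between -0.05 and 0.05 m and z of jar0 in the frame of case between -0.002 and 0.014 m and angle between each of jar0, jar1, jar2, jar3's own z axis and vertical below 0.2 rad and linear speed of each of jar0, jar1, jar2, jar3 below 0.05 m/s and x of jar1 in the frame of case between -0.08 and 0.08 m and y of jar1 in the frame of case between -0.05 and 0.05 m and z of jar1 in the frame of case between -0.002 and 0.014 m and x of jar2 in the frame of case between -0.08 and 0.08 m and y of jar2 in the frame of case between -0.05 and 0.05 m and z of jar2 in the frame of case between -0.002 and 0.014 m and x of jar3 in the frame of case between -0.08 and 0.08 m and y of jar3 in the frame of case between -0.05 and 0.05 m and z of jar3 in the frame of case between -0.002 and 0.014 m and linear speed of hook below 0.03 m/s and angular speed of hook below 0.3 rad/s); the robot touches nothing.
It fails at once if a bystander is shoved more than 60 mm or knocked over (distance of any of dish, beaker, wash_bottle, spatula, sieve, pen, stock_jar from where it was at the start of the episode above 0.06 m or angle between any of beaker, wash_bottle, stock_jar's own z axis and vertical above 0.7 rad).
Of jar0, jar1, jar2, jar3 only 3 to 4 are there at a start; the rules pass over those that are not, and their reading is None.
At some moment in a run one of jar0, jar1, jar2, jar3, hook may be knocked a few centimetres aside while the robot is not near it.
It also fails if it takes over 208 s, if anything falls off the work surface, if the arm or the gripper's body presses on something with over 40 N, if the wrist force passes 120 N, or if a joint passes its speed limit or range.

## Working session

There is one attempt and no reset: what is moved stays moved. The work goes in short steps, Python scripts to look and compute and a shell command to move; the robot and the scene stay as the last step left them, time stands still between calls to the robot, and variables do not carry over. Pictures are saved under pics/ and viewed, about 12 in all and at most 16, crops included, and the job is handed in when it is done.

```bash
mkdir -p pics; ls
python3 - <<'E'
from bench import r,camera
import cv2,numpy as np
for n in("scene","top"):
    c=camera(n);cv2.imwrite(f"pics/{n}0.png",c["color"]);print(n,c["fx"],c["cx"],c["cy"],np.round(c["eye"],3),np.round(c["orientation"],4))
s=r.read_state();print(s["time"],s["ee_pos"],s["eef_rot"],s["width"],r.tcp_to_grasp)
E
```

```text
pics
scene 413.3499313355592 318.3884924069189 201.89258912903765 [1.18  0.748 0.703] [ 0.31    0.8188 -0.4496 -0.177 ]
top 501.0209756274738 315.2668070470483 197.46044087814712 [0.418 0.036 1.874] [-0.6983  0.715  -0.0205  0.0272]
0.1 [0.18089129 0.59789566 0.22185217] [ 8.02985511e-01  5.95998222e-01 -4.85894791e-04  3.89747788e-04] 0.0868711248009986 -0.0187
```

View pics/scene0.png

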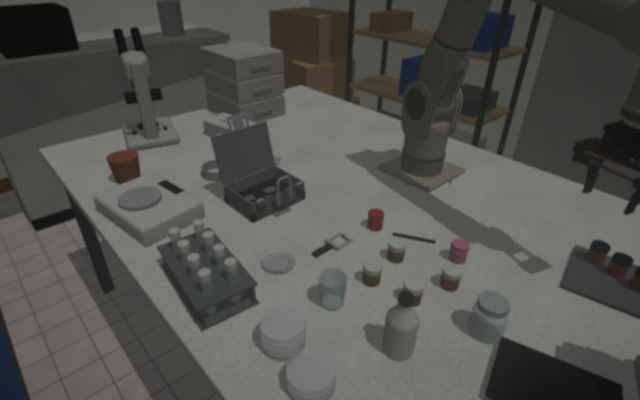

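View pics/top0.png

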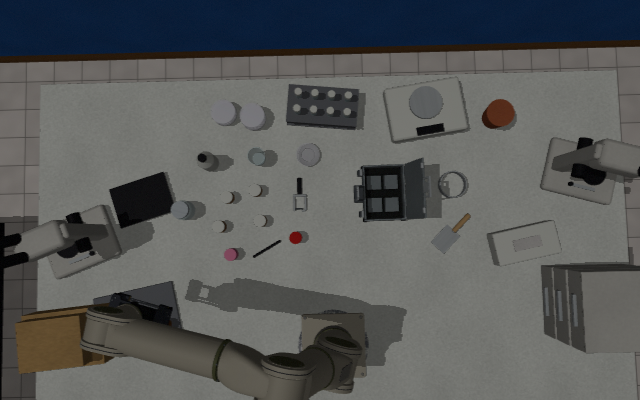

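The top view shows four white caps, at px (229,197), (256,190), (220,226) and (262,220). The look-alikes are a red one at (295,238), a pink one at (231,254) and the large stock jar at (182,209). The amber jars in the tray at the scene view's right edge are background. The hook is at (300,197) with its handle pointing up the image. The case is at (385,192) with its staple to the left, at (358,193). Next I'll take a close crop and measure.

```bash
cat > h.py <<'E'
from bench import r,camera
import cv2,numpy as np
from scipy.spatial.transform import Rotation as R
def cast(c,px,z):
    px=np.atleast_2d(np.array(px,float))
    d=np.c_[(px[:,0]-c["cx"])/c["fx"],(px[:,1]-c["cy"])/c["fy"],np.ones(len(px))]
    d=R.from_quat(c["orientation"]).apply(d);e=np.array(c["eye"])
    return e+d*((z-e[2])/d[:,2])[:,None]
def proj(c,P):
    p=R.from_quat(c["orientation"]).inv().apply(np.atleast_2d(P)-np.array(c["eye"]))
    return np.c_[c["cx"]+c["fx"]*p[:,0]/p[:,2],c["cy"]+c["fy"]*p[:,1]/p[:,2]]
def move(target,rotvec_world=None):
    """shift in tool axes from the measured pose to a world TCP target"""
    s=r.read_state();return R.from_quat(s["eef_rot"]).inv().apply(np.array(target)-s["ee_pos"])
def blobs(mask,amin=8):
    n,l,st,ce=cv2.connectedComponentsWithStats(mask.astype(np.uint8))
    return [(ce[i],st[i]) for i in range(1,n) if st[i][4]>=amin]
E
python3 - <<'E'
from h import *
c=camera("top");im=c["color"]
cr=im[140:270,190:450];cv2.imwrite("pics/crop1.png",cv2.resize(cr,None,fx=3,fy=3,interpolation=cv2.INTER_CUBIC))
g=im.astype(int)
roi=np.zeros(im.shape[:2],bool);roi[180:236,205:275]=1
m=(g.min(2)>0)&roi
print(g[197,229],g[210,245],g[193,385],g[232,224],g[203,225])
hsv=cv2.cvtColor(im,cv2.COLOR_BGR2HSV)
for p in((229,197),(256,190),(220,226),(262,220)):
    w=g[p[1]-5:p[1]+6,p[0]-7:p[0]+8].sum(2)//3;print(p);print(w[::2])
E
```

```text
[117 122 122] [115 119 118] [13 13 10] [77 80 79] [ 96 101 100]
(229, 197)
[[119 122 120 119 119 119 119 114  75  61  75  77  76  76  77]
 [120 120 120 120 120 119 119 119 120 109  33  48  76  77  77]
 [121 121 121 120 120 120 119 120 120 114  78  35  56  76  75]
 [121 120 121 120 120 120 120 120 120 111  62  30  49  76  76]
 [121 121 121 121 121 121 120 120 114  77  28  37  66  74  75]
 [115 110 121 120 121 116  97  75  37  35  61  78  77  76  75]]
(256, 190)
[[114 104 119 119 119 118 119 119 116  99  68  72  74  76  78]
 [118 120 120 119 119 120 119 119 118 119 111  72  55  74  74]
 [121 120 120 120 120 119 119 120 120 120 118 107  37  56  75]
 [121 120 121 121 120 120 120 120 119 120 116  94  34  57  76]
 [ 92 122 120 121 120 120 121 120 120 117  96  33  43  75  74]
 [117 114 106 119 121 120 119 112  77  38  33  56  75  76  75]]
(220, 226)
[[109 101 119 122 120 119 120 116  90  36  42  63  73  73  76]
 [120 121 121 121 120 121 120 120 120 113  79  31  41  72  72]
 [121 121 121 121 121 120 121 121 121 120 112  70  25  42  76]
 [121 121 121 121 121 120 121 120 120 120 111  63  26  41  74]
 [122 122 121 122 122 121 121 121 121 117  95  35  37  65  75]
 [115 117 121 121 121 121 120 118 102  52  38  58  75  75  74]]
(262, 220)
[[115 114 119 121 120 121 117  93  67  77  76  75  75  76  77]
 [120 120 120 120 119 119 120 120 119 107  42  65  76  77  75]
 [121 120 120 120 121 120 119 120 119 117  96  40  66  76  77]
 [120 121 121 121 120 120 120 120 119 117  97  40  66  75  73]
 [121 121 120 120 121 120 120 120 120 111  55  51  77  76  75]
 [117 121 120 121 120 120 120 113  86  42  59  76  77  76  77]]
```

View pics/crop1.png

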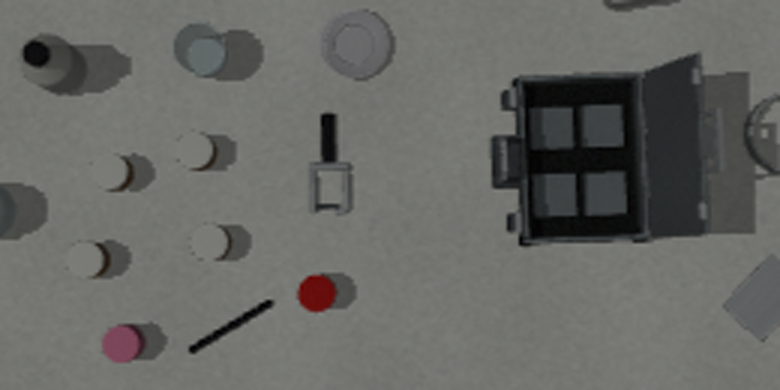

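The crop shows the four white-capped amber jars at crop px (115,172), (198,151), (89,260) and (210,242). The red (317,293) and pink (122,343) ones are excluded. The hook's mouth points down the image, towards the robot. Now I'll cast those points to rough positions.

Run:
```python
from h import *
c=camera("top");f=lambda p,z:np.round(cast(c,np.array(p)/3+[190-1/3,140-1/3],z)*1000)
np.save("/tmp/x.npy",0)
print("jars",f([(112,172),(196,151),(87,260),(208,242)],.052))
print("hook: handle end, eye mid, mouth corners",f([(329,114),(329,163),(331,188),(313,212),(348,212)],.008))
print("case rim top corners",f([(522,76),(524,243),(640,74),(642,240)],.066))
print("pockets",f([(552,128),(602,126),(554,194),(604,193)],.006))
print("staple top",f([(493,137),(496,187)],.13), "lid free corners",f([(699,54),(706,233)],.215))
print("bystanders pen,red,pink,stock,beaker,bottle,dish",f([(231,326)],.01),f([(317,293),(122,343)],.04),f([(0,210)],.09),f([(206,57)],.08),f([(36,52)],.15),f([(357,45)],.01))
s=r.read_state();print(R.from_quat(s["eef_rot"]).as_matrix().round(3))
print("shift to over jars",move([.52,.36,.30]).round(3))
w=camera("wrist");Rt=R.from_quat(s["eef_rot"])
print("wrist cam in tool",Rt.inv().apply(np.array(w["eye"])-s["ee_pos"]),(Rt.inv()*R.from_quat(w["orientation"])).as_matrix().round(2),w["fx"])
```

```text
jars [[551. 374.  52.]
 [574. 272.  52.]
 [445. 406.  52.]
 [463. 259.  52.]]
hook: handle end, eye mid, mouth corners [[620. 110.   8.]
 [559. 112.   8.]
 [528. 110.   8.]
 [498. 133.   8.]
 [497.  89.   8.]]
case rim top corners [[ 654. -126.   66.]
 [ 452. -123.   66.]
 [ 653. -269.   66.]
 [ 453. -264.   66.]]
pockets [[ 596. -167.    6.]
 [ 597. -229.    6.]
 [ 514. -167.    6.]
 [ 513. -229.    6.]]
staple top [[575. -85. 130.]
 [517. -87. 130.]] lid free corners [[ 655. -310.  215.]
 [ 456. -310.  215.]]
bystanders pen,red,pink,stock,beaker,bottle,dish [[360. 237.  10.]] [[398. 128.  40.]
 [343. 367.  40.]] [[506. 501.  90.]] [[685. 254.  80.]] [[685. 443. 150.]] [[706.  74.  10.]]
[[ 0.29   0.957 -0.   ]
 [ 0.957 -0.29  -0.001]
 [-0.001  0.    -1.   ]]
shift to over jars [-0.13   0.393 -0.078]
wrist cam in tool [-5.83311253e-06 -7.12660388e-02 -1.62342529e-01] [[ 1.    0.    0.  ]
 [-0.    0.97  0.26]
 [ 0.   -0.26  0.97]] 295.48032727979535
```

Positions agree with the stated sizes: the pocket spacing comes out 83 x 62 and the staple and rims fit too. The case is at about (0.555, -0.198) with yaw near 0. I'll grip along world x, the roomy direction in the case. Moving over the jars for a close look.

```bash
python3 -m crank '[{"x":-0.067,"y":0.19,"z":-0.03,"az":0.312,"claw":-1},{"x":-0.067,"y":0.19,"z":-0.03,"az":0.312,"claw":-1},{"x":-0.067,"y":0.19,"z":-0.03,"az":0.312,"claw":-1},{"x":-0.067,"y":0.19,"z":-0.03,"az":0.312,"claw":-1},{"x":-0.067,"y":0.19,"z":-0.03,"az":0.312,"claw":-1}]' 25
cat >> h.py <<'E'
Rd=R.from_matrix([[1,0,0],[0,-1,0],[0,0,-1]])
def plan(target,Rw=Rd):
    s=r.read_state();Rt=R.from_quat(s["eef_rot"])
    print("shift",Rt.inv().apply(np.array(target)-s["ee_pos"]).round(4),"turn/2",((Rt.inv()*Rw).as_rotvec()/2).round(4),"t",s["time"],"at",np.round(s["ee_pos"],4),"w",s["width"],"F",np.round(s["ft_force"],1))
E
python3 -c "
from h import *
plan([.51,.36,.25])"
```

```text
shift [-0.1326  0.3839 -0.0277] turn/2 [2.000e-04 3.000e-04 6.385e-01] t 0.25 at [0.181  0.598  0.2222] w 0.08697733730069107 F [-0.5 -0.2 -0.2]schema error: expected keys x, y, z, ax, ay, az, claw
```

```bash
python3 -m crank '[{"x":-0.067,"y":0.19,"z":-0.03,"ax":0,"ay":0,"az":0.312,"claw":-1},{"x":-0.067,"y":0.19,"z":-0.03,"ax":0,"ay":0,"az":0.312,"claw":-1},{"x":-0.067,"y":0.19,"z":-0.03,"ax":0,"ay":0,"az":0.312,"claw":-1},{"x":-0.067,"y":0.19,"z":-0.03,"ax":0,"ay":0,"az":0.312,"claw":-1},{"x":-0.067,"y":0.19,"z":-0.03,"ax":0,"ay":0,"az":0.312,"claw":-1}]' 25
python3 -c "
from h import *
plan([.51,.36,.25])"
```

```text
time: 0.67
ee_pos: [0.3456, 0.4771, 0.2531]
eef_rot: [0.948, 0.317, 0.0, -0.0]
ft_force: [0.6, 1.3, -0.7]
width: 0.0872
shift [0.0609 0.1925 0.0032] turn/2 [-0.000e+00 -3.000e-04  3.228e-01] t 0.6667 at [0.3456 0.4771 0.2531] w 0.08721598906032745 F [ 0.6  1.3 -0.7]
```

```bash
python3 -m crank '[{"x":0.061,"y":0.192,"z":0,"ax":0,"ay":0,"az":0.312,"claw":-1},{"x":0.061,"y":0.192,"z":0,"ax":0,"ay":0,"az":0.312,"claw":-1},{"x":0.061,"y":0.192,"z":0,"ax":0,"ay":0,"az":0.312,"claw":-1},{"x":0.061,"y":0.192,"z":0,"ax":0,"ay":0,"az":0.312,"claw":-1},{"x":0.061,"y":0.192,"z":0,"ax":0,"ay":0,"az":0.312,"claw":-1}]' 25 >/dev/null
python3 -m crank '[{"x":0,"y":0,"z":0,"ax":0,"ay":0,"az":0.01,"claw":-1},{"x":0,"y":0,"z":0,"ax":0,"ay":0,"az":0.01,"claw":-1},{"x":0,"y":0,"z":0,"ax":0,"ay":0,"az":0.01,"claw":-1},{"x":0,"y":0,"z":0,"ax":0,"ay":0,"az":0.01,"claw":-1},{"x":0,"y":0,"z":0,"ax":0,"ay":0,"az":0.01,"claw":-1}]' 25
python3 -c "
from h import *
plan([.51,.36,.25])
c=camera('wrist');cv2.imwrite('pics/w1.png',c['color']);np.save('w1.npy',c,allow_pickle=True)
print(proj(c,[[.551,.374,.052],[.574,.272,.052],[.445,.406,.052],[.463,.259,.052]]).round())"
```

```text
time: 1.5
ee_pos: [0.5074, 0.3649, 0.2525]
eef_rot: [1.0, 0.006, -0.0, -0.0]
ft_force: [-0.4, 0.2, -0.4]
width: 0.0871
shift [0.0026 0.005  0.0025] turn/2 [-0.0003  0.0002  0.0062] t 1.5 at [0.5074 0.3649 0.2525] w 0.08707477623555189 F [-0.4  0.2 -0.4]
[[358. 172.]
 [372. 248.]
 [272. 145.]
 [289. 256.]]
```

View pics/w1.png

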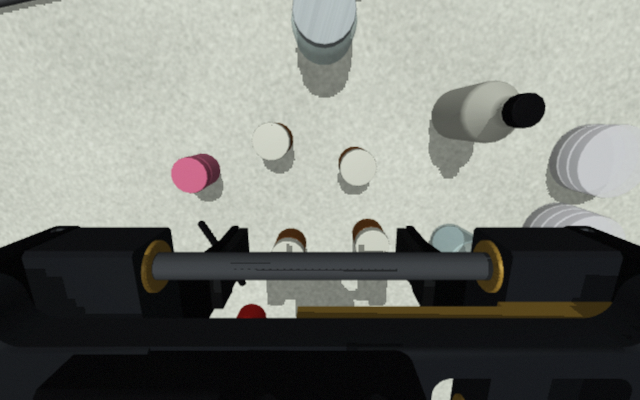

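The wrist view shows two jar caps clear of the gripper, A at (358,167) and C at (272,141). B and D are half hidden behind the gripper at rows 230–245. Pink is at (195,174) and the stock jar is at the top. Next I'll refine A and C with circle fits.

```bash
cat >> h.py <<'E'
def circ(c,P,rad,dz=40):
    """refine cap centre near world guess P (Hough circle); returns pixel, world"""
    g=cv2.cvtColor(c["color"],cv2.COLOR_BGR2GRAY);u,v=proj(c,P)[0].astype(int)
    x0,y0=max(u-dz,0),max(v-dz,0);k=4
    w=cv2.resize(g[y0:v+dz,x0:u+dz],None,fx=k,fy=k,interpolation=cv2.INTER_CUBIC)
    h=cv2.HoughCircles(w,cv2.HOUGH_GRADIENT_ALT,1.5,20,param1=60,param2=.5,minRadius=int(rad*k*.75),maxRadius=int(rad*k*1.2))
    if h is None: return None
    out=[]
    for a in h[0][:3]:
        p=a[:2]/k+[x0,y0]-.375;out.append((p.round(1),round(a[2]/k,1),cast(c,p,P[2])[0].round(4)))
    return out
E
python3 -c "
from h import *
c=np.load('w1.npy',allow_pickle=True).item()
for P in([.551,.374,.052],[.445,.406,.052]):print(circ(c,P,19))"
```

```text
[(array([357.8, 165.8]), np.float32(19.3), array([0.5499, 0.3822, 0.052 ]))]
[(array([271. , 142.5]), np.float32(20.8), array([0.4438, 0.4091, 0.052 ]))]
```

```bash
python3 -m crank '[{"x":0.042,"y":0.025,"z":0.06,"ax":0,"ay":0,"az":0.005,"claw":-1},{"x":0.042,"y":0.025,"z":0.132,"ax":0,"ay":0,"az":0.005,"claw":-1},{"x":0.042,"y":0.025,"z":0.132,"ax":0,"ay":0,"az":0.005,"claw":-1},{"x":0.042,"y":0.025,"z":0.132,"ax":0,"ay":0,"az":0.005,"claw":-1},{"x":0.042,"y":0.025,"z":0.132,"ax":0,"ay":0,"az":0.005,"claw":-1}]' 25 
python3 -c "
from h import *
plan([.55,.38,.021])
c=camera('wrist');cv2.imwrite('pics/w2.png',c['color']);np.save('w2.npy',c,allow_pickle=True)
P=[.55,.38,.052];print(proj(c,P).round(),circ(c,P,29,55));plan([.55,.38,.021])"
```

```text
time: 1.97
ee_pos: [0.5485, 0.3371, 0.1153]
eef_rot: [1.0, -0.0, -0.003, 0.003]
ft_force: [-0.1, -0.5, -0.3]
width: 0.0871
shift [ 0.0021 -0.0434  0.094 ] turn/2 [ 0.0026  0.0032 -0.0004] t 1.9667 at [0.5485 0.3371 0.1153] w 0.08714239524761287 F [-0.1 -0.5 -0.3]
[[326. 158.]] [(array([328. , 158.6]), np.float32(31.2), array([0.5514, 0.3792, 0.052 ])), (array([328. , 158.6]), np.float32(28.0), array([0.5514, 0.3792, 0.052 ]))]
shift [ 0.0008 -0.0416  0.0976] turn/2 [ 0.0012  0.0016 -0.0002] t 2.0167 at [0.5495 0.3386 0.1187] w 0.08728754501670756 F [-0.5 -0.4  0.8]
```

View pics/w2.png

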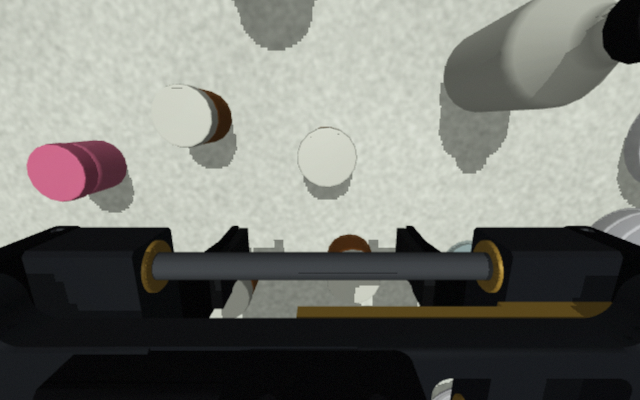

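Jar A's cap is a clean circle at (328,157), giving (0.551, 0.379), and both wrist looks agree. Grasping it now.

```bash
python3 -m crank '[{"x":0.002,"y":-0.039,"z":0,"ax":0,"ay":0,"az":0,"claw":-1},{"x":0.002,"y":-0.039,"z":0.04,"ax":0,"ay":0,"az":0,"claw":-1},{"x":0.002,"y":-0.039,"z":0.08,"ax":0,"ay":0,"az":0,"claw":-1},{"x":0.002,"y":-0.039,"z":0.098,"ax":0,"ay":0,"az":0,"claw":-1},{"x":0.002,"y":-0.039,"z":0.098,"ax":0,"ay":0,"az":0,"claw":-1}]' 20
python3 -m crank '[{"x":0,"y":0,"z":0,"ax":0,"ay":0,"az":0,"claw":1},{"x":0,"y":0,"z":0,"ax":0,"ay":0,"az":0,"claw":1},{"x":0,"y":0,"z":0,"ax":0,"ay":0,"az":0,"claw":1},{"x":0,"y":0,"z":0,"ax":0,"ay":0,"az":0,"claw":1},{"x":0,"y":0,"z":0,"ax":0,"ay":0,"az":0,"claw":1}]' 20
python3 -c "
from h import *
plan([.554,-.13,.25])"
```

```text
time: 2.43
ee_pos: [0.5504, 0.3784, 0.0201]
eef_rot: [1.0, 0.001, -0.002, 0.001]
ft_force: [-0.6, -1.2, 0.7]
width: 0.0872
time: 2.85
ee_pos: [0.5535, 0.3786, 0.0242]
eef_rot: [1.0, -0.0, 0.001, -0.001]
ft_force: [0.0, -0.0, -0.0]
width: 0.0617
shift [ 0.0014  0.5082 -0.2267] turn/2 [-0.0008 -0.0008 -0.0005] t 2.85 at [0.5535 0.3786 0.0242] w 0.06169184349594982 F [ 0. -0. -0.]
```

```bash
python3 -m crank '[{"x":0,"y":0,"z":0,"ax":0,"ay":0,"az":0,"claw":1},{"x":0,"y":0,"z":0,"ax":0,"ay":0,"az":0,"claw":1},{"x":0,"y":0,"z":0,"ax":0,"ay":0,"az":0,"claw":1},{"x":0,"y":0,"z":0,"ax":0,"ay":0,"az":0,"claw":1},{"x":0,"y":0,"z":0,"ax":0,"ay":0,"az":0,"claw":1}]' 20
python3 -m crank '[{"x":0,"y":0,"z":-0.04,"ax":0,"ay":0,"az":0,"claw":1},{"x":0,"y":0,"z":-0.08,"ax":0,"ay":0,"az":0,"claw":1},{"x":0,"y":0.02,"z":-0.12,"ax":0,"ay":0,"az":0,"claw":1},{"x":0,"y":0.05,"z":-0.15,"ax":0,"ay":0,"az":0,"claw":1},{"x":0,"y":0.08,"z":-0.18,"ax":0,"ay":0,"az":0,"claw":1}]' 20
python3 -m crank '[{"x":0,"y":0.04,"z":-0.02,"ax":0,"ay":0,"az":0,"claw":1},{"x":0,"y":0.08,"z":-0.04,"ax":0,"ay":0,"az":0,"claw":1},{"x":0,"y":0.12,"z":-0.06,"ax":0,"ay":0,"az":0,"claw":1},{"x":0,"y":0.16,"z":-0.08,"ax":0,"ay":0,"az":0,"claw":1},{"x":0,"y":0.2,"z":-0.09,"ax":0,"ay":0,"az":0,"claw":1}]' 20
python3 -c "
from h import *
plan([.555,-.19,.30])"
```

```text
time: 3.27
ee_pos: [0.5528, 0.3781, 0.0228]
eef_rot: [1.0, -0.0, 0.0, -0.0]
ft_force: [-1.0, -0.7, 3.6]
width: 0.0458
time: 3.68
ee_pos: [0.5524, 0.301, 0.201]
eef_rot: [1.0, 0.0, 0.0, -0.0]
ft_force: [0.4, -0.7, -1.5]
width: 0.0459
time: 4.1
ee_pos: [0.5525, 0.1109, 0.2877]
eef_rot: [1.0, -0.0, 0.001, -0.001]
ft_force: [1.4, 0.4, -0.5]
width: 0.0458
shift [ 0.0027  0.3009 -0.0126] turn/2 [-0.0005 -0.0007 -0.0002] t 4.1 at [0.5525 0.1109 0.2877] w 0.04579294180824886 F [ 1.4  0.4 -0.5]
```

```bash
python3 -m crank '[{"x":0,"y":0.04,"z":-0.01,"ax":0,"ay":0,"az":0,"claw":1},{"x":0,"y":0.08,"z":-0.01,"ax":0,"ay":0,"az":0,"claw":1},{"x":0,"y":0.12,"z":-0.01,"ax":0,"ay":0,"az":0,"claw":1},{"x":0,"y":0.16,"z":-0.01,"ax":0,"ay":0,"az":0,"claw":1},{"x":0,"y":0.2,"z":-0.01,"ax":0,"ay":0,"az":0,"claw":1}]' 20
python3 -m crank '[{"x":0,"y":0.04,"z":0,"ax":0,"ay":0,"az":0,"claw":1},{"x":0,"y":0.08,"z":0,"ax":0,"ay":0,"az":0,"claw":1},{"x":0,"y":0.1,"z":0,"ax":0,"ay":0,"az":0,"claw":1},{"x":0,"y":0.1,"z":0,"ax":0,"ay":0,"az":0,"claw":1},{"x":0,"y":0.1,"z":0,"ax":0,"ay":0,"az":0,"claw":1}]' 20
python3 -c "
from h import *
plan([.555,-.19,.30])
c=camera('wrist');cv2.imwrite('pics/w3.png',c['color']);np.save('w3.npy',c,allow_pickle=True)
print(proj(c,[[.596,-.167,.006],[.597,-.229,.006],[.514,-.167,.006],[.513,-.229,.006]]).round())"
```

```text
time: 4.52
ee_pos: [0.5518, -0.0897, 0.296]
eef_rot: [1.0, -0.0, 0.0, -0.0]
ft_force: [0.8, 0.5, -1.4]
width: 0.0453
time: 4.93
ee_pos: [0.5517, -0.1892, 0.2957]
eef_rot: [1.0, -0.002, -0.0, 0.0]
ft_force: [0.0, 0.3, -1.7]
width: 0.0456
shift [ 0.0033  0.0007 -0.0044] turn/2 [ 0.0001  0.0003 -0.002 ] t 4.9333 at [ 0.5517 -0.1892  0.2957] w 0.045630613056105065 F [ 0.   0.3 -1.7]
[[352. 153.]
 [352. 193.]
 [298. 153.]
 [298. 193.]]
```

View pics/w3.png

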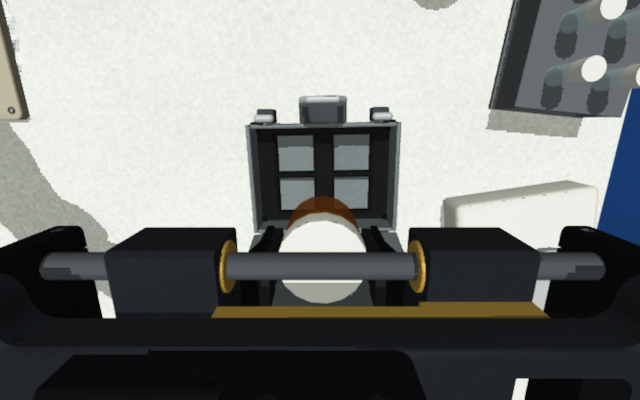

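The case interior is clear: the +y pockets are at (296,153) and (351,153), the -y pockets around row 195, and the rim's front corners at (250,124) and (398,124). The carried jar sits centred between the fingers at (322,255).

```bash
python3 -c "
from h import *
c=np.load('w3.npy',allow_pickle=True).item();g=cv2.cvtColor(c['color'],cv2.COLOR_BGR2GRAY)
m=np.zeros_like(g);m[128:212,262:385]=(g[128:212,262:385]>65)
for ce,st in blobs(m,200):
    x,y,w,h=st[:4];print(ce.round(1),st,cast(c,[[x-.5,y-.5],[x+w-.5,y+h-.5]],.006).round(4)[:,:2].tolist())
print(cast(c,[[248,124],[399,124]],.066).round(4))
print('row153',g[153,262:385:2]);print('col296',g[126:212:2,296])
print('carried jar: cap px circle', circ(c,cast(c,[322,262],.33)[0],43,60))
"
```

```text
[351.1 152.1] [ 334  135   35   36 1221] [[0.5677, -0.139], [0.622, -0.1935]]
[295.5 153. ] [ 278  136   36   36 1232] [[0.4838, -0.1402], [0.5371, -0.1948]]
[351.9 191.5] [334 177  35  32 998] [[0.5681, -0.2027], [0.6243, -0.2547]]
[295.8 191.8] [280 178  35  32 942] [[0.4842, -0.204], [0.5381, -0.2561]]
[[ 0.4554 -0.1228  0.066 ]
 [ 0.6495 -0.1235  0.066 ]]
row153 [ 28  28  26  26  29  28  20  17  86 134 135 136 136 136 136 135 135 137
 136 137 134 134 133 135 135 134  25  26  29  27  28  27  27  28  27  20
 102 129 127 129 130 131 130 131 133 133 130 129 130 132 132 132 133 109
  18  23  27  26  28  27  27  26]
col296 [124  46  16  16  14  82  81  83  82  83 108 135 137 136 135 137 136 136
 136 135 136 134 109  21  27  20  71 106 136 135 135 140 137 135 134 137
 137 135 138 137 135  73  39]
carried jar: cap px circle None
```

```bash
python3 -m crank '[{"x":0.03,"y":0.03,"z":0,"ax":0,"ay":0,"az":0.001,"claw":1},{"x":0.0445,"y":0.04,"z":0.04,"ax":0,"ay":0,"az":0.001,"claw":1},{"x":0.0445,"y":0.04,"z":0.08,"ax":0,"ay":0,"az":0.001,"claw":1},{"x":0.0445,"y":0.04,"z":0.12,"ax":0,"ay":0,"az":0.001,"claw":1},{"x":0.0445,"y":0.04,"z":0.16,"ax":0,"ay":0,"az":0.001,"claw":1}]' 20
python3 -m crank '[{"x":0,"y":0,"z":0.02,"ax":0,"ay":0,"az":0,"claw":1},{"x":0,"y":0,"z":0.04,"ax":0,"ay":0,"az":0,"claw":1},{"x":0,"y":0,"z":0.04,"ax":0,"ay":0,"az":0,"claw":1},{"x":0,"y":0,"z":0.04,"ax":0,"ay":0,"az":0,"claw":1},{"x":0,"y":0,"z":0.04,"ax":0,"ay":0,"az":0,"claw":1}]' 20
python3 -c "
from h import *
plan([.5965,-.229,.03])"
```

```text
time: 5.4
ee_pos: [0.5971, -0.2257, 0.1337]
eef_rot: [1.0, -0.0, -0.0, -0.0]
ft_force: [1.0, -0.5, -1.2]
width: 0.0452
time: 5.82
ee_pos: [0.5977, -0.2271, 0.0975]
eef_rot: [1.0, -0.001, 0.001, 0.0]
ft_force: [0.5, -0.5, -0.5]
width: 0.0452
shift [-0.0013  0.0019  0.0675] turn/2 [ 0.     -0.0008 -0.0008] t 5.8167 at [ 0.5977 -0.2271  0.0975] w 0.04523220753136419 F [ 0.5 -0.5 -0.5]
```

```bash
python3 -m crank '[{"x":-0.001,"y":0.0015,"z":0.015,"ax":0,"ay":0,"az":0,"claw":1},{"x":-0.001,"y":0.0015,"z":0.03,"ax":0,"ay":0,"az":0,"claw":1},{"x":-0.001,"y":0.0015,"z":0.045,"ax":0,"ay":0,"az":0,"claw":1},{"x":-0.001,"y":0.0015,"z":0.055,"ax":0,"ay":0,"az":0,"claw":1},{"x":-0.001,"y":0.0015,"z":0.055,"ax":0,"ay":0,"az":0,"claw":1}]' 20
python3 -m crank '[{"x":0,"y":0,"z":0.005,"ax":0,"ay":0,"az":0,"claw":1},{"x":0,"y":0,"z":0.009,"ax":0,"ay":0,"az":0,"claw":1},{"x":0,"y":0,"z":0.011,"ax":0,"ay":0,"az":0,"claw":1},{"x":0,"y":0,"z":0.011,"ax":0,"ay":0,"az":0,"claw":1},{"x":0,"y":0,"z":0.011,"ax":0,"ay":0,"az":0,"claw":1}]' 20
```

```text
time: 6.23
ee_pos: [0.5955, -0.2286, 0.0403]
eef_rot: [1.0, -0.001, -0.0, -0.0]
ft_force: [-0.2, 0.3, -1.0]
width: 0.0454
time: 6.65
ee_pos: [0.5959, -0.2293, 0.0303]
eef_rot: [1.0, -0.001, 0.0, -0.0]
ft_force: [0.4, 0.4, -0.9]
width: 0.0455
```

```bash
python3 -m crank '[{"x":0,"y":0,"z":0,"ax":0,"ay":0,"az":0,"claw":-0.4},{"x":0,"y":0,"z":0,"ax":0,"ay":0,"az":0,"claw":-0.4},{"x":0,"y":0,"z":0,"ax":0,"ay":0,"az":0,"claw":-0.4},{"x":0,"y":0,"z":0,"ax":0,"ay":0,"az":0,"claw":-0.4},{"x":0,"y":0,"z":-0.02,"ax":0,"ay":0,"az":0,"claw":-0.4}]' 20
python3 -m crank '[{"x":0,"y":0,"z":-0.04,"ax":0,"ay":0,"az":0,"claw":-1},{"x":0,"y":0,"z":-0.08,"ax":0,"ay":0,"az":0,"claw":-1},{"x":0,"y":0,"z":-0.12,"ax":0,"ay":0,"az":0,"claw":-1},{"x":0,"y":-0.03,"z":-0.15,"ax":0,"ay":0,"az":0,"claw":-1},{"x":-0.02,"y":-0.06,"z":-0.17,"ax":0,"ay":0,"az":0,"claw":-1}]' 20
python3 -c "
from h import *
plan([.444,.37,.119])
c=camera('top');cv2.imwrite('pics/t2.png',cv2.resize(c['color'][140:270,190:450],None,fx=3,fy=3,interpolation=cv2.INTER_CUBIC))
"
```

```text
time: 7.07
ee_pos: [0.5937, -0.2283, 0.0469]
eef_rot: [1.0, -0.001, -0.003, -0.001]
ft_force: [0.1, -0.1, -0.4]
width: 0.0599
time: 7.48
ee_pos: [0.5782, -0.1702, 0.2233]
eef_rot: [1.0, -0.003, 0.002, 0.001]
ft_force: [1.1, 2.1, 0.8]
width: 0.0835
shift [-0.1374 -0.5397  0.1026] turn/2 [ 0.001  -0.0023 -0.0026] t 7.4833 at [ 0.5782 -0.1702  0.2233] w 0.08347844750083432 F [1.1 2.1 0.8]
```

View pics/t2.png

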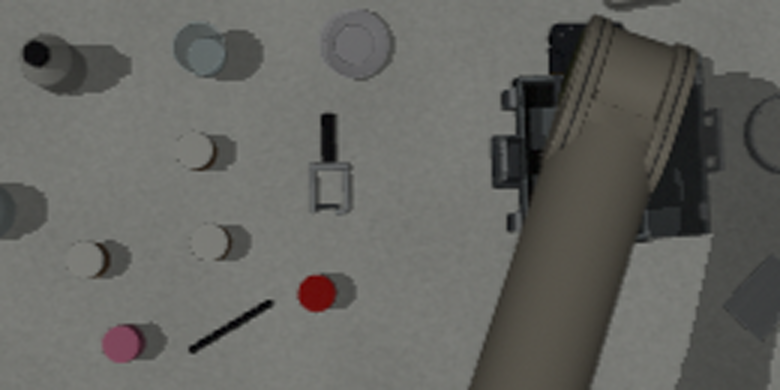

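The arm hides the case in this view. The three remaining jars (198,151), (89,260) and (210,242) haven't moved. On to jar C.

```bash
python3 -m crank '[{"x":-0.01,"y":-0.04,"z":0,"ax":0,"ay":0,"az":-0.002,"claw":-1},{"x":-0.02,"y":-0.08,"z":0,"ax":0,"ay":0,"az":-0.002,"claw":-1},{"x":-0.03,"y":-0.12,"z":0,"ax":0,"ay":0,"az":-0.002,"claw":-1},{"x":-0.04,"y":-0.16,"z":0,"ax":0,"ay":0,"az":-0.002,"claw":-1},{"x":-0.05,"y":-0.2,"z":0,"ax":0,"ay":0,"az":-0.002,"claw":-1}]' 20 >/dev/null
python3 -m crank '[{"x":-0.01,"y":-0.04,"z":0,"ax":0,"ay":0,"az":0,"claw":-1},{"x":-0.02,"y":-0.08,"z":0,"ax":0,"ay":0,"az":0,"claw":-1},{"x":-0.03,"y":-0.12,"z":0,"ax":0,"ay":0,"az":0,"claw":-1},{"x":-0.04,"y":-0.16,"z":0,"ax":0,"ay":0,"az":0,"claw":-1},{"x":-0.05,"y":-0.2,"z":0,"ax":0,"ay":0,"az":0,"claw":-1}]' 20 >/dev/null
python3 -m crank '[{"x":-0.01,"y":-0.035,"z":0.02,"ax":0,"ay":0,"az":0,"claw":-1},{"x":-0.02,"y":-0.07,"z":0.04,"ax":0,"ay":0,"az":0,"claw":-1},{"x":-0.03,"y":-0.105,"z":0.06,"ax":0,"ay":0,"az":0,"claw":-1},{"x":-0.037,"y":-0.135,"z":0.08,"ax":0,"ay":0,"az":0,"claw":-1},{"x":-0.037,"y":-0.135,"z":0.1,"ax":0,"ay":0,"az":0,"claw":-1}]' 20 
python3 -m crank '[{"x":0,"y":0,"z":0,"ax":0,"ay":0,"az":0,"claw":-1},{"x":0,"y":0,"z":0,"ax":0,"ay":0,"az":0,"claw":-1},{"x":0,"y":0,"z":0,"ax":0,"ay":0,"az":0,"claw":-1},{"x":0,"y":0,"z":0,"ax":0,"ay":0,"az":0,"claw":-1},{"x":0,"y":0,"z":0,"ax":0,"ay":0,"az":0,"claw":-1}]' 20 
python3 -c "
from h import *
c=camera('wrist');P=[.444,.409,.052];print(proj(c,P).round(),circ(c,P,29,55));plan([.444,.409,.022])"
```

```text
time: 8.78
ee_pos: [0.4355, 0.3727, 0.1188]
eef_rot: [1.0, 0.005, -0.001, -0.001]
ft_force: [0.0, 0.7, -0.0]
width: 0.087
time: 9.2
ee_pos: [0.4403, 0.3653, 0.1215]
eef_rot: [1.0, -0.0, 0.001, -0.001]
ft_force: [-0.1, -0.1, 0.3]
width: 0.0872
[[328. 156.]] [(array([328.1, 171.6]), np.float32(25.4), array([0.4441, 0.3966, 0.052 ]))]
shift [ 0.0037 -0.0435  0.0993] turn/2 [-0.0008 -0.0007 -0.0002] t 9.25 at [0.4402 0.3653 0.1213] w 0.08673889761436483 F [0.2 0.1 0. ]
```

```bash
python3 -c "
from h import *
c=camera('wrist');np.save('w4.npy',c,allow_pickle=True);cv2.imwrite('pics/w4.png',cv2.resize(c['color'][80:240,200:440],None,fx=3,fy=3))"
```

```text
(no output)
```

View pics/w4.png

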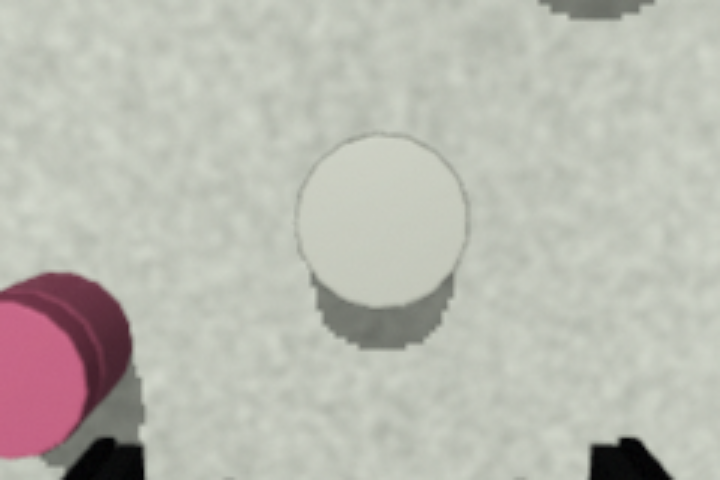

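The cap is at crop (382,220), which is px (327,153), r 29. Hough had latched onto the shadow, so I'm tightening the radius window and grasping at the corrected point.

```bash
sed -i 's/rad\*k\*.75/rad*k*.93/;s/rad\*k\*1.2)/rad*k*1.1)/;s/param2=.5/param2=.3/' h.py; python3 -c "
from h import *
c=np.load('w4.npy',allow_pickle=True).item();P=[.444,.409,.052];print(circ(c,P,29,55),cast(c,[327.2,153.2],.052));plan([.444,.411,.022])"
```

```text
[(array([327.4, 153.9]), np.float32(28.9), array([0.4431, 0.4107, 0.052 ]))] [[0.44297899 0.41125499 0.052     ]]
shift [ 0.004  -0.0454  0.0991] turn/2 [-0.0007 -0.0005 -0.    ] t 9.3 at [0.4399 0.3654 0.121 ] w 0.08712550523693327 F [-0.5 -0.3 -0.4]
```

```bash
python3 -m crank '[{"x":0.003,"y":-0.0255,"z":0,"ax":0,"ay":0,"az":0,"claw":-1},{"x":0.003,"y":-0.0455,"z":0.03,"ax":0,"ay":0,"az":0,"claw":-1},{"x":0.003,"y":-0.0455,"z":0.07,"ax":0,"ay":0,"az":0,"claw":-1},{"x":0.003,"y":-0.0455,"z":0.098,"ax":0,"ay":0,"az":0,"claw":-1},{"x":0.003,"y":-0.0455,"z":0.098,"ax":0,"ay":0,"az":0,"claw":-1}]' 20
python3 -m crank '[{"x":0,"y":0,"z":0,"ax":0,"ay":0,"az":0,"claw":0},{"x":0,"y":0,"z":0,"ax":0,"ay":0,"az":0,"claw":1},{"x":0,"y":0,"z":0,"ax":0,"ay":0,"az":0,"claw":1},{"x":0,"y":0,"z":0,"ax":0,"ay":0,"az":0,"claw":1},{"x":0,"y":0,"z":0,"ax":0,"ay":0,"az":0,"claw":1}]' 20 >/dev/null
python3 -m crank '[{"x":0,"y":0,"z":0,"ax":0,"ay":0,"az":0,"claw":1},{"x":0,"y":0,"z":0,"ax":0,"ay":0,"az":0,"claw":1},{"x":0,"y":0,"z":0,"ax":0,"ay":0,"az":0,"claw":1},{"x":0,"y":0,"z":0,"ax":0,"ay":0,"az":0,"claw":1},{"x":0,"y":0,"z":0,"ax":0,"ay":0,"az":0,"claw":1}]' 20
python3 -m crank '[{"x":0,"y":0,"z":-0.04,"ax":0,"ay":0,"az":0,"claw":1},{"x":0,"y":0,"z":-0.08,"ax":0,"ay":0,"az":0,"claw":1},{"x":0,"y":0.02,"z":-0.12,"ax":0,"ay":0,"az":0,"claw":1},{"x":0.01,"y":0.05,"z":-0.15,"ax":0,"ay":0,"az":0,"claw":1},{"x":0.02,"y":0.08,"z":-0.18,"ax":0,"ay":0,"az":0,"claw":1}]' 20 >/dev/null
python3 -m crank '[{"x":0.005,"y":0.04,"z":-0.01,"ax":0,"ay":0,"az":0,"claw":1},{"x":0.01,"y":0.08,"z":-0.02,"ax":0,"ay":0,"az":0,"claw":1},{"x":0.02,"y":0.12,"z":-0.03,"ax":0,"ay":0,"az":0,"claw":1},{"x":0.03,"y":0.16,"z":-0.03,"ax":0,"ay":0,"az":0,"claw":1},{"x":0.04,"y":0.2,"z":-0.03,"ax":0,"ay":0,"az":0,"claw":1}]' 20 >/dev/null
python3 -m crank '[{"x":0,"y":0.04,"z":0,"ax":0,"ay":0,"az":0,"claw":1},{"x":0,"y":0.08,"z":0,"ax":0,"ay":0,"az":0,"claw":1},{"x":0.01,"y":0.12,"z":0,"ax":0,"ay":0,"az":0,"claw":1},{"x":0.01,"y":0.16,"z":0,"ax":0,"ay":0,"az":0,"claw":1},{"x":0.01,"y":0.2,"z":0,"ax":0,"ay":0,"az":0,"claw":1}]' 20
python3 -c "
from h import *
plan([.512,-.2293,.13])"
```

```text
time: 9.72
ee_pos: [0.4394, 0.4085, 0.0164]
eef_rot: [1.0, 0.001, -0.003, 0.003]
ft_force: [-0.3, -0.4, -0.3]
width: 0.0871
time: 10.55
ee_pos: [0.4424, 0.4113, 0.0224]
eef_rot: [1.0, 0.0, 0.0, -0.0]
ft_force: [-0.8, -1.1, 6.1]
width: 0.0458
time: 11.8
ee_pos: [0.5107, -0.0661, 0.2271]
eef_rot: [1.0, 0.001, -0.0, -0.0]
ft_force: [1.2, 0.4, -0.9]
width: 0.0457
shift [0.0011 0.1632 0.0971] turn/2 [-0.0001  0.0001  0.0005] t 11.8 at [ 0.5107 -0.0661  0.2271] w 0.0457421248722409 F [ 1.2  0.4 -0.9]
```

```bash
python3 -m crank '[{"x":0.001,"y":0.04,"z":0,"ax":0,"ay":0,"az":0,"claw":1},{"x":0.001,"y":0.08,"z":0,"ax":0,"ay":0,"az":0,"claw":1},{"x":0.001,"y":0.12,"z":0,"ax":0,"ay":0,"az":0,"claw":1},{"x":0.001,"y":0.15,"z":0.02,"ax":0,"ay":0,"az":0,"claw":1},{"x":0.001,"y":0.163,"z":0.06,"ax":0,"ay":0,"az":0,"claw":1}]' 20 >/dev/null
python3 -m crank '[{"x":0,"y":0,"z":0.035,"ax":0,"ay":0,"az":0,"claw":1},{"x":0,"y":0,"z":0.07,"ax":0,"ay":0,"az":0,"claw":1},{"x":0,"y":0,"z":0.07,"ax":0,"ay":0,"az":0,"claw":1},{"x":0,"y":0,"z":0.07,"ax":0,"ay":0,"az":0,"claw":1},{"x":0,"y":0,"z":0.07,"ax":0,"ay":0,"az":0,"claw":1}]' 20
python3 -c "
from h import *
plan([.512,-.2293,.03])"
```

```text
time: 12.63
ee_pos: [0.5132, -0.2274, 0.0995]
eef_rot: [1.0, 0.001, 0.001, 0.0]
ft_force: [-0.0, -0.8, -1.6]
width: 0.0455
shift [-0.0013  0.0019  0.0695] turn/2 [ 0.0003 -0.0008  0.0006] t 12.6333 at [ 0.5132 -0.2274  0.0995] w 0.04553892339519577 F [-0.  -0.8 -1.6]
```

```bash
python3 -m crank '[{"x":-0.001,"y":0.0013,"z":0.015,"ax":0,"ay":0,"az":0,"claw":1},{"x":-0.001,"y":0.0013,"z":0.03,"ax":0,"ay":0,"az":0,"claw":1},{"x":-0.001,"y":0.0013,"z":0.045,"ax":0,"ay":0,"az":0,"claw":1},{"x":-0.001,"y":0.0013,"z":0.055,"ax":0,"ay":0,"az":0,"claw":1},{"x":-0.001,"y":0.0013,"z":0.055,"ax":0,"ay":0,"az":0,"claw":1}]' 20
python3 -m crank '[{"x":0,"y":0,"z":0.005,"ax":0,"ay":0,"az":0,"claw":1},{"x":0,"y":0,"z":0.01,"ax":0,"ay":0,"az":0,"claw":1},{"x":0,"y":0,"z":0.013,"ax":0,"ay":0,"az":0,"claw":1},{"x":0,"y":0,"z":0.013,"ax":0,"ay":0,"az":0,"claw":1},{"x":0,"y":0,"z":0.013,"ax":0,"ay":0,"az":0,"claw":1}]' 20
```

```text
time: 13.05
ee_pos: [0.5116, -0.228, 0.0428]
eef_rot: [1.0, 0.001, 0.0, -0.0]
ft_force: [-1.2, -0.3, -1.1]
width: 0.0453
time: 13.47
ee_pos: [0.5114, -0.2284, 0.0299]
eef_rot: [1.0, 0.0, 0.0, -0.0]
ft_force: [0.5, -0.1, -0.7]
width: 0.0455
```

```bash
python3 -m crank '[{"x":0,"y":0,"z":0,"ax":0,"ay":0,"az":0,"claw":-0.4},{"x":0,"y":0,"z":0,"ax":0,"ay":0,"az":0,"claw":-0.4},{"x":0,"y":0,"z":0,"ax":0,"ay":0,"az":0,"claw":-0.4},{"x":0,"y":0,"z":0,"ax":0,"ay":0,"az":0,"claw":-0.4},{"x":0,"y":0,"z":-0.02,"ax":0,"ay":0,"az":0,"claw":-0.4}]' 20
python3 -m crank '[{"x":0,"y":0,"z":-0.04,"ax":0,"ay":0,"az":0,"claw":-0.5},{"x":0,"y":0,"z":-0.08,"ax":0,"ay":0,"az":0,"claw":-1},{"x":0,"y":0,"z":-0.12,"ax":0,"ay":0,"az":0,"claw":-1},{"x":0,"y":-0.03,"z":-0.15,"ax":0,"ay":0,"az":0,"claw":-1},{"x":0.01,"y":-0.06,"z":-0.17,"ax":0,"ay":0,"az":0,"claw":-1}]' 20 >/dev/null
python3 -m crank '[{"x":0.01,"y":-0.04,"z":0,"ax":0,"ay":0,"az":0,"claw":-1},{"x":0.02,"y":-0.08,"z":0,"ax":0,"ay":0,"az":0,"claw":-1},{"x":0.03,"y":-0.12,"z":0,"ax":0,"ay":0,"az":0,"claw":-1},{"x":0.04,"y":-0.16,"z":0,"ax":0,"ay":0,"az":0,"claw":-1},{"x":0.05,"y":-0.2,"z":0,"ax":0,"ay":0,"az":0,"claw":-1}]' 20 >/dev/null
python3 -m crank '[{"x":0,"y":-0.04,"z":0,"ax":0,"ay":0,"az":0,"claw":-1},{"x":0,"y":-0.08,"z":0.01,"ax":0,"ay":0,"az":0,"claw":-1},{"x":0,"y":-0.12,"z":0.02,"ax":0,"ay":0,"az":0,"claw":-1},{"x":0,"y":-0.16,"z":0.03,"ax":0,"ay":0,"az":0,"claw":-1},{"x":0,"y":-0.2,"z":0.04,"ax":0,"ay":0,"az":0,"claw":-1}]' 20
python3 -c "
from h import *
plan([.573,.236,.12])"
```

```text
time: 13.88
ee_pos: [0.5094, -0.2274, 0.0472]
eef_rot: [1.0, 0.001, -0.002, -0.001]
ft_force: [-1.1, 0.9, 0.9]
width: 0.0602
time: 15.13
ee_pos: [0.5705, 0.2336, 0.1794]
eef_rot: [1.0, 0.0, 0.0, -0.0]
ft_force: [0.4, -0.8, -0.1]
width: 0.0873
shift [ 0.0025 -0.0023  0.0594] turn/2 [-0.0003 -0.0001  0.0004] t 15.1333 at [0.5705 0.2336 0.1794] w 0.08729427394113302 F [ 0.4 -0.8 -0.1]
```

```bash
python3 -m crank '[{"x":0.002,"y":-0.002,"z":0.03,"ax":0,"ay":0,"az":0,"claw":-1},{"x":0.002,"y":-0.002,"z":0.059,"ax":0,"ay":0,"az":0,"claw":-1},{"x":0.002,"y":-0.002,"z":0.059,"ax":0,"ay":0,"az":0,"claw":-1},{"x":0.002,"y":-0.002,"z":0.059,"ax":0,"ay":0,"az":0,"claw":-1},{"x":0.002,"y":-0.002,"z":0.059,"ax":0,"ay":0,"az":0,"claw":-1}]' 20
python3 -c "
from h import *
c=camera('wrist');np.save('w5.npy',c,allow_pickle=True);P=[.573,.276,.052];print(proj(c,P).round(),circ(c,P,29,55));plan([.573,.276,.022])"
```

```text
time: 15.55
ee_pos: [0.5738, 0.2332, 0.1225]
eef_rot: [1.0, -0.0, 0.001, -0.0]
ft_force: [-0.4, 0.9, -0.3]
width: 0.0871
[[322. 157.]] [(array([322.5, 157.6]), np.float32(28.8), array([0.573 , 0.2755, 0.052 ]))]
shift [-0.0014 -0.0425  0.101 ] turn/2 [-0.0007 -0.0013 -0.0001] t 15.6 at [0.5741 0.2333 0.123 ] w 0.08690315887998472 F [0.4 0.1 0.8]
```

```bash
python3 -m crank '[{"x":-0.001,"y":-0.025,"z":0,"ax":0,"ay":0,"az":0,"claw":-1},{"x":-0.001,"y":-0.042,"z":0.03,"ax":0,"ay":0,"az":0,"claw":-1},{"x":-0.001,"y":-0.042,"z":0.07,"ax":0,"ay":0,"az":0,"claw":-1},{"x":-0.001,"y":-0.042,"z":0.099,"ax":0,"ay":0,"az":0,"claw":-1},{"x":-0.001,"y":-0.042,"z":0.099,"ax":0,"ay":0,"az":0,"claw":-1}]' 20
python3 -m crank '[{"x":0,"y":0,"z":0,"ax":0,"ay":0,"az":0,"claw":0},{"x":0,"y":0,"z":0,"ax":0,"ay":0,"az":0,"claw":1},{"x":0,"y":0,"z":0,"ax":0,"ay":0,"az":0,"claw":1},{"x":0,"y":0,"z":0,"ax":0,"ay":0,"az":0,"claw":1},{"x":0,"y":0,"z":0,"ax":0,"ay":0,"az":0,"claw":1}]' 20 >/dev/null
python3 -m crank '[{"x":0,"y":0,"z":0,"ax":0,"ay":0,"az":0,"claw":1},{"x":0,"y":0,"z":0,"ax":0,"ay":0,"az":0,"claw":1},{"x":0,"y":0,"z":0,"ax":0,"ay":0,"az":0,"claw":1},{"x":0,"y":0,"z":0,"ax":0,"ay":0,"az":0,"claw":1},{"x":0,"y":0,"z":0,"ax":0,"ay":0,"az":0,"claw":1}]' 20
python3 -m crank '[{"x":0,"y":0,"z":-0.04,"ax":0,"ay":0,"az":0,"claw":1},{"x":0,"y":0,"z":-0.08,"ax":0,"ay":0,"az":0,"claw":1},{"x":0,"y":0.02,"z":-0.12,"ax":0,"ay":0,"az":0,"claw":1},{"x":0.01,"y":0.05,"z":-0.15,"ax":0,"ay":0,"az":0,"claw":1},{"x":0.02,"y":0.08,"z":-0.18,"ax":0,"ay":0,"az":0,"claw":1}]' 20 >/dev/null
python3 -m crank '[{"x":0.001,"y":0.04,"z":-0.01,"ax":0,"ay":0,"az":0,"claw":1},{"x":0.001,"y":0.08,"z":-0.02,"ax":0,"ay":0,"az":0,"claw":1},{"x":0.001,"y":0.12,"z":-0.03,"ax":0,"ay":0,"az":0,"claw":1},{"x":0.001,"y":0.16,"z":-0.03,"ax":0,"ay":0,"az":0,"claw":1},{"x":0.001,"y":0.2,"z":-0.03,"ax":0,"ay":0,"az":0,"claw":1}]' 20 >/dev/null
python3 -m crank '[{"x":0,"y":0.04,"z":0,"ax":0,"ay":0,"az":0,"claw":1},{"x":0,"y":0.08,"z":0,"ax":0,"ay":0,"az":0,"claw":1},{"x":0,"y":0.12,"z":0,"ax":0,"ay":0,"az":0,"claw":1},{"x":0,"y":0.16,"z":0,"ax":0,"ay":0,"az":0,"claw":1},{"x":0,"y":0.16,"z":0,"ax":0,"ay":0,"az":0,"claw":1}]' 20
python3 -c "
from h import *
plan([.5955,-.167,.10])"
```

```text
time: 16.02
ee_pos: [0.5692, 0.2746, 0.0177]
eef_rot: [1.0, 0.001, -0.003, 0.002]
ft_force: [-1.1, 0.2, -0.0]
width: 0.0872
time: 16.85
ee_pos: [0.5723, 0.2758, 0.0222]
eef_rot: [1.0, 0.0, 0.0, -0.0]
ft_force: [0.1, 0.2, 5.3]
width: 0.0452
time: 18.1
ee_pos: [0.589, -0.1698, 0.227]
eef_rot: [1.0, -0.005, -0.001, 0.002]
ft_force: [-0.6, -1.4, -0.9]
width: 0.0455
shift [ 0.0066 -0.0034  0.127 ] turn/2 [ 0.0021  0.0006 -0.005 ] t 18.1 at [ 0.589  -0.1698  0.227 ] w 0.045484622963363634 F [-0.6 -1.4 -0.9]
```

```bash
python3 -m crank '[{"x":0.002,"y":0.002,"z":0.03,"ax":0,"ay":0,"az":0,"claw":1},{"x":0.002,"y":0.002,"z":0.07,"ax":0,"ay":0,"az":0,"claw":1},{"x":0.002,"y":0.002,"z":0.11,"ax":0,"ay":0,"az":0,"claw":1},{"x":0.002,"y":0.002,"z":0.127,"ax":0,"ay":0,"az":0,"claw":1},{"x":0.002,"y":0.002,"z":0.127,"ax":0,"ay":0,"az":0,"claw":1}]' 20
python3 -m crank '[{"x":0,"y":0,"z":0,"ax":0,"ay":0,"az":0,"claw":1},{"x":0,"y":0,"z":0,"ax":0,"ay":0,"az":0,"claw":1},{"x":0,"y":0,"z":0,"ax":0,"ay":0,"az":0,"claw":1},{"x":0,"y":0,"z":0,"ax":0,"ay":0,"az":0,"claw":1},{"x":0,"y":0,"z":0,"ax":0,"ay":0,"az":0,"claw":1}]' 20
python3 -c "
from h import *
plan([.5955,-.167,.03])"
```

```text
time: 18.52
ee_pos: [0.5904, -0.1605, 0.0949]
eef_rot: [1.0, 0.001, -0.004, -0.001]
ft_force: [0.5, -0.0, -1.3]
width: 0.0456
time: 18.93
ee_pos: [0.5944, -0.1618, 0.1013]
eef_rot: [1.0, 0.001, 0.001, -0.0]
ft_force: [0.6, -0.8, -1.7]
width: 0.0454
shift [0.001  0.0052 0.0713] turn/2 [-0.     -0.0009  0.0005] t 18.9333 at [ 0.5944 -0.1618  0.1013] w 0.04538996615924156 F [ 0.6 -0.8 -1.7]
```

```bash
python3 -m crank '[{"x":0.0005,"y":0.005,"z":0.01,"ax":0,"ay":0,"az":0,"claw":1},{"x":0.0005,"y":0.005,"z":0.03,"ax":0,"ay":0,"az":0,"claw":1},{"x":0.0005,"y":0.005,"z":0.045,"ax":0,"ay":0,"az":0,"claw":1},{"x":0.0005,"y":0.005,"z":0.055,"ax":0,"ay":0,"az":0,"claw":1},{"x":0.0005,"y":0.005,"z":0.055,"ax":0,"ay":0,"az":0,"claw":1}]' 20
python3 -m crank '[{"x":0,"y":0,"z":0.005,"ax":0,"ay":0,"az":0,"claw":1},{"x":0,"y":0,"z":0.01,"ax":0,"ay":0,"az":0,"claw":1},{"x":0,"y":0,"z":0.015,"ax":0,"ay":0,"az":0,"claw":1},{"x":0,"y":0,"z":0.015,"ax":0,"ay":0,"az":0,"claw":1},{"x":0,"y":0,"z":0.015,"ax":0,"ay":0,"az":0,"claw":1}]' 20
```

```text
time: 19.35
ee_pos: [0.5928, -0.1665, 0.0425]
eef_rot: [1.0, 0.0, -0.002, -0.0]
ft_force: [-0.1, -0.2, -0.9]
width: 0.0452
time: 19.77
ee_pos: [0.5942, -0.1667, 0.0301]
eef_rot: [1.0, 0.001, -0.0, -0.0]
ft_force: [0.7, -0.6, -0.7]
width: 0.0458
```

```bash
python3 -m crank '[{"x":0,"y":0,"z":0,"ax":0,"ay":0,"az":0,"claw":-0.4},{"x":0,"y":0,"z":0,"ax":0,"ay":0,"az":0,"claw":-0.4},{"x":0,"y":0,"z":0,"ax":0,"ay":0,"az":0,"claw":-0.4},{"x":0,"y":0,"z":0,"ax":0,"ay":0,"az":0,"claw":-0.4},{"x":0,"y":0,"z":-0.02,"ax":0,"ay":0,"az":0,"claw":-0.4}]' 20
python3 -m crank '[{"x":0,"y":0,"z":-0.04,"ax":0,"ay":0,"az":0,"claw":-0.5},{"x":0,"y":0,"z":-0.08,"ax":0,"ay":0,"az":0,"claw":-1},{"x":0,"y":0,"z":-0.12,"ax":0,"ay":0,"az":0,"claw":-1},{"x":-0.01,"y":-0.03,"z":-0.15,"ax":0,"ay":0,"az":0,"claw":-1},{"x":-0.02,"y":-0.06,"z":-0.17,"ax":0,"ay":0,"az":0,"claw":-1}]' 20 >/dev/null
python3 -m crank '[{"x":-0.015,"y":-0.038,"z":0,"ax":0,"ay":0,"az":0,"claw":-1},{"x":-0.03,"y":-0.075,"z":0,"ax":0,"ay":0,"az":0,"claw":-1},{"x":-0.045,"y":-0.11,"z":0,"ax":0,"ay":0,"az":0,"claw":-1},{"x":-0.06,"y":-0.145,"z":0,"ax":0,"ay":0,"az":0,"claw":-1},{"x":-0.075,"y":-0.18,"z":0,"ax":0,"ay":0,"az":0,"claw":-1}]' 20 >/dev/null
python3 -m crank '[{"x":-0.01,"y":-0.035,"z":0.02,"ax":0,"ay":0,"az":0,"claw":-1},{"x":-0.02,"y":-0.07,"z":0.04,"ax":0,"ay":0,"az":0,"claw":-1},{"x":-0.036,"y":-0.11,"z":0.06,"ax":0,"ay":0,"az":0,"claw":-1},{"x":-0.036,"y":-0.15,"z":0.08,"ax":0,"ay":0,"az":0,"claw":-1},{"x":-0.036,"y":-0.15,"z":0.1,"ax":0,"ay":0,"az":0,"claw":-1}]' 20
python3 -m crank '[{"x":0,"y":0,"z":0,"ax":0,"ay":0,"az":0,"claw":-1},{"x":0,"y":0,"z":0,"ax":0,"ay":0,"az":0,"claw":-1},{"x":0,"y":0,"z":0,"ax":0,"ay":0,"az":0,"claw":-1},{"x":0,"y":0,"z":0,"ax":0,"ay":0,"az":0,"claw":-1},{"x":0,"y":0,"z":0,"ax":0,"ay":0,"az":0,"claw":-1}]' 20
python3 -c "
from h import *
c=camera('wrist');np.save('w6.npy',c,allow_pickle=True);P=[.463,.263,.052];print(proj(c,P).round(),circ(c,P,29,55));plan([.463,.263,.022])"
```

```text
time: 20.18
ee_pos: [0.5922, -0.1659, 0.0473]
eef_rot: [1.0, 0.001, -0.003, -0.0]
ft_force: [-0.5, -0.0, 0.2]
width: 0.0601
time: 21.43
ee_pos: [0.4615, 0.2302, 0.1203]
eef_rot: [1.0, 0.004, 0.001, -0.002]
ft_force: [-0.3, 0.3, 0.5]
width: 0.087
time: 21.85
ee_pos: [0.4639, 0.2225, 0.1214]
eef_rot: [1.0, -0.0, 0.001, -0.001]
ft_force: [0.1, 0.1, 0.2]
width: 0.0872
[[322. 160.]] [(array([319.5, 163.1]), np.float32(28.4), array([0.4607, 0.2606, 0.052 ]))]
shift [-0.0008 -0.0403  0.0992] turn/2 [-0.0006 -0.0007 -0.0003] t 21.9 at [0.4636 0.2226 0.1212] w 0.08692534409910121 F [ 0.1 -1.2  0.4]
```

```bash
python3 -m crank '[{"x":-0.003,"y":-0.025,"z":0,"ax":0,"ay":0,"az":0,"claw":-1},{"x":-0.003,"y":-0.038,"z":0.03,"ax":0,"ay":0,"az":0,"claw":-1},{"x":-0.003,"y":-0.038,"z":0.07,"ax":0,"ay":0,"az":0,"claw":-1},{"x":-0.003,"y":-0.038,"z":0.099,"ax":0,"ay":0,"az":0,"claw":-1},{"x":-0.003,"y":-0.038,"z":0.099,"ax":0,"ay":0,"az":0,"claw":-1}]' 20
python3 -m crank '[{"x":0,"y":0,"z":0,"ax":0,"ay":0,"az":0,"claw":0},{"x":0,"y":0,"z":0,"ax":0,"ay":0,"az":0,"claw":1},{"x":0,"y":0,"z":0,"ax":0,"ay":0,"az":0,"claw":1},{"x":0,"y":0,"z":0,"ax":0,"ay":0,"az":0,"claw":1},{"x":0,"y":0,"z":0,"ax":0,"ay":0,"az":0,"claw":1}]' 20 >/dev/null
python3 -m crank '[{"x":0,"y":0,"z":0,"ax":0,"ay":0,"az":0,"claw":1},{"x":0,"y":0,"z":0,"ax":0,"ay":0,"az":0,"claw":1},{"x":0,"y":0,"z":0,"ax":0,"ay":0,"az":0,"claw":1},{"x":0,"y":0,"z":0,"ax":0,"ay":0,"az":0,"claw":1},{"x":0,"y":0,"z":0,"ax":0,"ay":0,"az":0,"claw":1}]' 20
python3 -m crank '[{"x":0,"y":0,"z":-0.04,"ax":0,"ay":0,"az":0,"claw":1},{"x":0,"y":0,"z":-0.08,"ax":0,"ay":0,"az":0,"claw":1},{"x":0,"y":0.02,"z":-0.12,"ax":0,"ay":0,"az":0,"claw":1},{"x":0.01,"y":0.05,"z":-0.15,"ax":0,"ay":0,"az":0,"claw":1},{"x":0.02,"y":0.08,"z":-0.18,"ax":0,"ay":0,"az":0,"claw":1}]' 20 >/dev/null
python3 -m crank '[{"x":0.005,"y":0.04,"z":-0.01,"ax":0,"ay":0,"az":0,"claw":1},{"x":0.01,"y":0.08,"z":-0.02,"ax":0,"ay":0,"az":0,"claw":1},{"x":0.015,"y":0.12,"z":-0.03,"ax":0,"ay":0,"az":0,"claw":1},{"x":0.02,"y":0.16,"z":-0.03,"ax":0,"ay":0,"az":0,"claw":1},{"x":0.025,"y":0.2,"z":-0.03,"ax":0,"ay":0,"az":0,"claw":1}]' 20 >/dev/null
python3 -m crank '[{"x":0.005,"y":0.04,"z":0,"ax":0,"ay":0,"az":0,"claw":1},{"x":0.006,"y":0.08,"z":0,"ax":0,"ay":0,"az":0,"claw":1},{"x":0.006,"y":0.12,"z":0,"ax":0,"ay":0,"az":0,"claw":1},{"x":0.006,"y":0.148,"z":0.02,"ax":0,"ay":0,"az":0,"claw":1},{"x":0.006,"y":0.148,"z":0.06,"ax":0,"ay":0,"az":0,"claw":1}]' 20
python3 -m crank '[{"x":0,"y":0,"z":0.03,"ax":0,"ay":0,"az":0,"claw":1},{"x":0,"y":0,"z":0.065,"ax":0,"ay":0,"az":0,"claw":1},{"x":0,"y":0,"z":0.065,"ax":0,"ay":0,"az":0,"claw":1},{"x":0,"y":0,"z":0.065,"ax":0,"ay":0,"az":0,"claw":1},{"x":0,"y":0,"z":0.065,"ax":0,"ay":0,"az":0,"claw":1}]' 20
python3 -c "
from h import *
plan([.512,-.167,.03])"
```

```text
time: 22.32
ee_pos: [0.4568, 0.259, 0.0165]
eef_rot: [1.0, 0.001, -0.003, 0.002]
ft_force: [-1.6, -0.6, -0.6]
width: 0.0871
time: 23.15
ee_pos: [0.4602, 0.2614, 0.0216]
eef_rot: [1.0, 0.0, 0.0, -0.0]
ft_force: [-0.9, -0.7, 5.6]
width: 0.0456
time: 24.4
ee_pos: [0.5109, -0.1701, 0.1697]
eef_rot: [1.0, -0.004, 0.004, 0.002]
ft_force: [0.8, -0.8, -1.6]
width: 0.0457
time: 24.82
ee_pos: [0.5105, -0.1625, 0.1031]
eef_rot: [1.0, 0.0, 0.001, 0.0]
ft_force: [0.7, 0.1, -0.2]
width: 0.0458
shift [0.0014 0.0045 0.0731] turn/2 [ 0.0002 -0.0006  0.0005] t 24.8167 at [ 0.5105 -0.1625  0.1031] w 0.04581164237842008 F [ 0.7  0.1 -0.2]
```

```bash
python3 -m crank '[{"x":0.001,"y":0.0045,"z":0.01,"ax":0,"ay":0,"az":0,"claw":1},{"x":0.001,"y":0.0045,"z":0.03,"ax":0,"ay":0,"az":0,"claw":1},{"x":0.001,"y":0.0045,"z":0.045,"ax":0,"ay":0,"az":0,"claw":1},{"x":0.001,"y":0.0045,"z":0.056,"ax":0,"ay":0,"az":0,"claw":1},{"x":0.001,"y":0.0045,"z":0.056,"ax":0,"ay":0,"az":0,"claw":1}]' 20
python3 -m crank '[{"x":0,"y":0,"z":0.005,"ax":0,"ay":0,"az":0,"claw":1},{"x":0,"y":0,"z":0.01,"ax":0,"ay":0,"az":0,"claw":1},{"x":0,"y":0,"z":0.015,"ax":0,"ay":0,"az":0,"claw":1},{"x":0,"y":0,"z":0.015,"ax":0,"ay":0,"az":0,"claw":1},{"x":0,"y":0,"z":0.015,"ax":0,"ay":0,"az":0,"claw":1}]' 20
```

```text
time: 25.23
ee_pos: [0.5102, -0.1666, 0.0443]
eef_rot: [1.0, 0.001, -0.001, -0.0]
ft_force: [-0.4, -0.8, -1.3]
width: 0.0453
time: 25.65
ee_pos: [0.5107, -0.1667, 0.0305]
eef_rot: [1.0, 0.001, -0.0, -0.0]
ft_force: [-0.0, -0.6, -1.4]
width: 0.0455
```

```bash
python3 -m crank '[{"x":0,"y":0,"z":0,"ax":0,"ay":0,"az":0,"claw":-0.4},{"x":0,"y":0,"z":0,"ax":0,"ay":0,"az":0,"claw":-0.4},{"x":0,"y":0,"z":0,"ax":0,"ay":0,"az":0,"claw":-0.4},{"x":0,"y":0,"z":0,"ax":0,"ay":0,"az":0,"claw":-0.4},{"x":0,"y":0,"z":-0.02,"ax":0,"ay":0,"az":0,"claw":-0.4}]' 20
python3 -m crank '[{"x":0,"y":0,"z":-0.04,"ax":0,"ay":0,"az":0,"claw":-0.4},{"x":0,"y":0,"z":-0.08,"ax":0,"ay":0,"az":0,"claw":-0.4},{"x":0,"y":0,"z":-0.12,"ax":0,"ay":0,"az":0,"claw":0},{"x":0.02,"y":0,"z":-0.16,"ax":0,"ay":0,"az":0,"claw":1},{"x":0.04,"y":0,"z":-0.19,"ax":0,"ay":0,"az":0,"claw":1}]' 20
python3 -m crank '[{"x":0.003,"y":0.01,"z":-0.04,"ax":0,"ay":0,"az":0,"claw":1},{"x":0.003,"y":0.02,"z":-0.08,"ax":0,"ay":0,"az":0,"claw":1},{"x":0.003,"y":0.03,"z":-0.11,"ax":0,"ay":0,"az":0,"claw":1},{"x":0.003,"y":0.03,"z":-0.13,"ax":0,"ay":0,"az":0,"claw":1},{"x":0.003,"y":0.03,"z":-0.13,"ax":0,"ay":0,"az":0,"claw":1}]' 20
python3 -c "
from h import *
c=camera('wrist');np.save('w7.npy',c,allow_pickle=True);cv2.imwrite('pics/w7.png',c['color']);plan([.553,-.39,.37])"
```

```text
time: 26.07
ee_pos: [0.5088, -0.166, 0.0481]
eef_rot: [1.0, 0.001, -0.002, -0.0]
ft_force: [-0.1, 0.4, 0.1]
width: 0.0605
time: 26.48
ee_pos: [0.5506, -0.1671, 0.244]
eef_rot: [1.0, 0.0, 0.001, -0.001]
ft_force: [2.2, -0.9, -0.0]
width: 0.0486
time: 26.9
ee_pos: [0.5545, -0.1983, 0.375]
eef_rot: [1.0, -0.0, 0.003, 0.001]
ft_force: [0.4, 0.2, -0.4]
width: 0.0152
shift [-0.0013  0.1924  0.0026] turn/2 [ 0.0004 -0.0018  0.0001] t 26.95 at [ 0.5543 -0.1976  0.3725] w 0.011687734721641944 F [ 0.2 -0.7 -0.1]
```

View pics/w7.png

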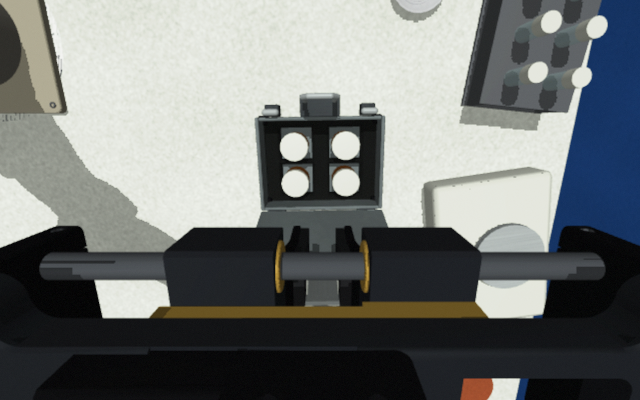

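All four jars are seated upright in their pockets, with caps at (294,146), (345,145), (295,182) and (344,181). Next I'll take the shut fingers behind the lid.

```bash
python3 -m crank '[{"x":0,"y":0.04,"z":0,"ax":0,"ay":0,"az":0,"claw":1},{"x":0,"y":0.08,"z":0,"ax":0,"ay":0,"az":0,"claw":1},{"x":0,"y":0.12,"z":0,"ax":0,"ay":0,"az":0,"claw":1},{"x":0,"y":0.16,"z":0,"ax":0,"ay":0,"az":0,"claw":1},{"x":0,"y":0.195,"z":0,"ax":0,"ay":0,"az":0,"claw":1}]' 20
python3 -m crank '[{"x":0,"y":0,"z":0.03,"ax":0,"ay":0,"az":0,"claw":1},{"x":0,"y":0,"z":0.07,"ax":0,"ay":0,"az":0,"claw":1},{"x":0,"y":0,"z":0.11,"ax":0,"ay":0,"az":0,"claw":1},{"x":0,"y":0,"z":0.15,"ax":0,"ay":0,"az":0,"claw":1},{"x":0,"y":0,"z":0.175,"ax":0,"ay":0,"az":0,"claw":1}]' 20
python3 -m crank '[{"x":0,"y":-0.01,"z":0,"ax":0,"ay":0,"az":0,"claw":1},{"x":0,"y":-0.02,"z":0,"ax":0,"ay":0,"az":0,"claw":1},{"x":0,"y":-0.03,"z":0,"ax":0,"ay":0,"az":0,"claw":1},{"x":0,"y":-0.04,"z":0,"ax":0,"ay":0,"az":0,"claw":1},{"x":0,"y":-0.05,"z":0,"ax":0,"ay":0,"az":0,"claw":1}]' 20
python3 -c "
from h import *
plan([.553,-.291,.191])"
```

```text
time: 27.37
ee_pos: [0.5534, -0.3936, 0.3688]
eef_rot: [1.0, 0.0, -0.001, -0.001]
ft_force: [0.1, 0.8, 1.0]
width: 0.0002
time: 27.78
ee_pos: [0.5524, -0.3898, 0.1898]
eef_rot: [1.0, 0.0, -0.002, -0.002]
ft_force: [0.5, 0.8, -1.0]
width: 0.001
time: 28.2
ee_pos: [0.5548, -0.3406, 0.1975]
eef_rot: [1.0, 0.001, 0.001, 0.0]
ft_force: [-0.0, -0.5, 0.5]
width: 0.0006
shift [-0.0017 -0.0496  0.0064] turn/2 [ 0.0004 -0.0014  0.0009] t 28.2 at [ 0.5548 -0.3406  0.1975] w 0.0006228206244894594 F [-0.  -0.5  0.5]
```

```bash
python3 -m crank '[{"x":-0.001,"y":-0.014,"z":0.002,"ax":0,"ay":0,"az":0,"claw":1},{"x":-0.001,"y":-0.028,"z":0.004,"ax":0,"ay":0,"az":0,"claw":1},{"x":-0.001,"y":-0.042,"z":0.006,"ax":0,"ay":0,"az":0,"claw":1},{"x":-0.001,"y":-0.056,"z":0.006,"ax":0,"ay":0,"az":0,"claw":1},{"x":-0.001,"y":-0.07,"z":0.007,"ax":0,"ay":0,"az":0,"claw":1}]' 20
python3 -m crank '[{"x":0,"y":-0.013,"z":0.002,"ax":0,"ay":0,"az":0,"claw":1},{"x":0,"y":-0.025,"z":0.005,"ax":0,"ay":0,"az":0,"claw":1},{"x":0,"y":-0.037,"z":0.01,"ax":0,"ay":0,"az":0,"claw":1},{"x":0,"y":-0.048,"z":0.015,"ax":0,"ay":0,"az":0,"claw":1},{"x":0,"y":-0.058,"z":0.021,"ax":0,"ay":0,"az":0,"claw":1}]' 20
python3 -m crank '[{"x":0,"y":-0.01,"z":0.008,"ax":0,"ay":0,"az":0,"claw":1},{"x":0,"y":-0.019,"z":0.016,"ax":0,"ay":0,"az":0,"claw":1},{"x":0,"y":-0.027,"z":0.025,"ax":0,"ay":0,"az":0,"claw":1},{"x":0,"y":-0.034,"z":0.035,"ax":0,"ay":0,"az":0,"claw":1},{"x":0,"y":-0.04,"z":0.046,"ax":0,"ay":0,"az":0,"claw":1}]' 20
python3 -c "
from h import *
plan([.553,-.16,.1])"
```

```text
time: 28.62
ee_pos: [0.5536, -0.2734, 0.1925]
eef_rot: [1.0, -0.001, 0.003, 0.002]
ft_force: [0.3, -1.8, 1.6]
width: 0.0005
time: 29.03
ee_pos: [0.553, -0.2122, 0.1672]
eef_rot: [1.0, 0.001, 0.0, -0.0]
ft_force: [0.8, -0.6, 1.3]
width: 0.0007
time: 29.45
ee_pos: [0.5526, -0.1728, 0.1203]
eef_rot: [1.0, 0.001, -0.0, -0.0]
ft_force: [1.0, 0.7, 1.3]
width: 0.0006
shift [ 0.0004 -0.0128  0.0203] turn/2 [-0.0001  0.0002  0.0006] t 29.45 at [ 0.5526 -0.1728  0.1203] w 0.0006494868491232718 F [1.  0.7 1.3]
```

```bash
python3 -m crank '[{"x":0,"y":-0.006,"z":0.01,"ax":0,"ay":0,"az":0,"claw":1},{"x":0,"y":-0.012,"z":0.02,"ax":0,"ay":0,"az":0,"claw":1},{"x":0,"y":-0.018,"z":0.028,"ax":0,"ay":0,"az":0,"claw":1},{"x":0,"y":-0.024,"z":0.034,"ax":0,"ay":0,"az":0,"claw":1},{"x":0,"y":-0.028,"z":0.038,"ax":0,"ay":0,"az":0,"claw":1}]' 20
python3 -m crank '[{"x":0,"y":0,"z":0.003,"ax":0,"ay":0,"az":0,"claw":1},{"x":0,"y":0,"z":0.006,"ax":0,"ay":0,"az":0,"claw":1},{"x":0,"y":0,"z":0.008,"ax":0,"ay":0,"az":0,"claw":1},{"x":0,"y":0,"z":0.010,"ax":0,"ay":0,"az":0,"claw":1},{"x":0,"y":0,"z":0.010,"ax":0,"ay":0,"az":0,"claw":1}]' 20
```

```text
time: 29.87
ee_pos: [0.5525, -0.1472, 0.0835]
eef_rot: [1.0, 0.0, -0.0, 0.001]
ft_force: [-10.2, -11.4, 25.9]
width: 0.0005
time: 30.28
ee_pos: [0.5526, -0.1463, 0.0742]
eef_rot: [1.0, 0.0, 0.0, 0.0]
ft_force: [-5.3, -1.4, 9.9]
width: 0.0001
```

```bash
python3 -m crank '[{"x":0,"y":0,"z":0.003,"ax":0,"ay":0,"az":0,"claw":1},{"x":0,"y":0,"z":0.004,"ax":0,"ay":0,"az":0,"claw":1},{"x":0,"y":0,"z":0.004,"ax":0,"ay":0,"az":0,"claw":1},{"x":0,"y":0,"z":0.004,"ax":0,"ay":0,"az":0,"claw":1},{"x":0,"y":0,"z":0.004,"ax":0,"ay":0,"az":0,"claw":1}]' 20
python3 -m crank '[{"x":0,"y":0,"z":-0.03,"ax":0,"ay":0,"az":0,"claw":1},{"x":0,"y":0,"z":-0.07,"ax":0,"ay":0,"az":0,"claw":1},{"x":0,"y":-0.03,"z":-0.1,"ax":0,"ay":0,"az":0,"claw":0},{"x":0,"y":-0.07,"z":-0.12,"ax":0,"ay":0,"az":0,"claw":-1},{"x":0,"y":-0.11,"z":-0.14,"ax":0,"ay":0,"az":0,"claw":-1}]' 20
python3 -c "
from h import *
plan([.59,.05,.25])"
```

```text
time: 30.7
ee_pos: [0.553, -0.1463, 0.0737]
eef_rot: [1.0, -0.0, 0.001, -0.001]
ft_force: [-22.8, 5.5, 52.6]
width: 0.0005
time: 31.12
ee_pos: [0.5528, -0.0412, 0.2081]
eef_rot: [1.0, -0.001, 0.001, -0.0]
ft_force: [1.5, 0.9, -1.2]
width: 0.0131
shift [ 0.0372 -0.0913 -0.0417] turn/2 [-0.0003 -0.001  -0.0008] t 31.1167 at [ 0.5528 -0.0412  0.2081] w 0.013106428997017507 F [ 1.5  0.9 -1.2]
```

The lid sits at z 0.074 and held against about 50 N, so it is shut. Next a close look at the staple, then one at the hook.

```bash
python3 -m crank '[{"x":0,"y":0.03,"z":-0.03,"ax":0,"ay":0,"az":0,"claw":-1},{"x":0,"y":0.055,"z":-0.04,"ax":0,"ay":0,"az":0,"claw":-1},{"x":0,"y":0.055,"z":-0.04,"ax":0,"ay":0,"az":0,"claw":-1},{"x":0,"y":0.055,"z":-0.04,"ax":0,"ay":0,"az":0,"claw":-1},{"x":0,"y":0.055,"z":-0.04,"ax":0,"ay":0,"az":0,"claw":-1}]' 20
python3 -c "
from h import *
c=camera('wrist');np.save('w8.npy',c,allow_pickle=True)
cv2.imwrite('pics/w8.png',cv2.resize(c['color'][30:240,200:460],None,fx=3,fy=3)[:600])
print(proj(c,[[.53,-.098,.13],[.576,-.098,.13],[.53,-.098,.074],[.553,-.123,.074]]).round())"
```

```text
time: 31.53
ee_pos: [0.5526, -0.0963, 0.2459]
eef_rot: [1.0, 0.0, -0.0, -0.0]
ft_force: [-0.5, 0.1, -0.4]
width: 0.0462
[[300. 197.]
 [347. 197.]
 [304. 185.]
 [323. 206.]]
```

View pics/w8.png

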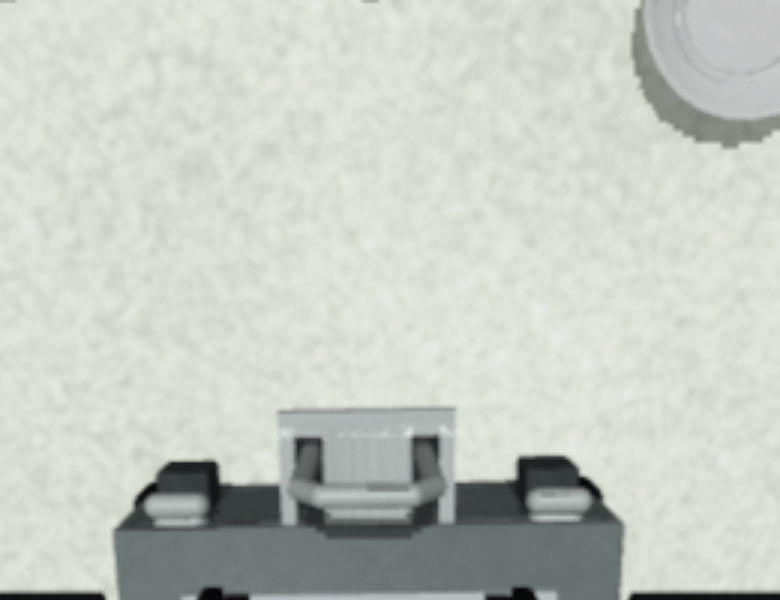

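The lid is down with its edge under both rollers, the tongue is over the staple, and the staple bar spans crop x 290–445 at row 496, which is px (297–348, 195). Next I'll turn the tool and move over the hook.

```bash
python3 -m crank '[{"x":-0.01,"y":-0.04,"z":0,"ax":0,"ay":0,"az":0.31,"claw":-1},{"x":-0.02,"y":-0.08,"z":0,"ax":0,"ay":0,"az":0.31,"claw":-1},{"x":-0.03,"y":-0.12,"z":0,"ax":0,"ay":0,"az":0.31,"claw":-1},{"x":-0.04,"y":-0.16,"z":0,"ax":0,"ay":0,"az":0.31,"claw":-1},{"x":-0.05,"y":-0.2,"z":0,"ax":0,"ay":0,"az":0.31,"claw":-1}]' 20
python3 -m crank '[{"x":0,"y":0,"z":0,"ax":0,"ay":0,"az":0.31,"claw":-1},{"x":0,"y":0,"z":0,"ax":0,"ay":0,"az":0.31,"claw":-1},{"x":0,"y":0,"z":0,"ax":0,"ay":0,"az":0.31,"claw":-1},{"x":0,"y":0,"z":0.03,"ax":0,"ay":0,"az":0.31,"claw":-1},{"x":0,"y":0,"z":0.06,"ax":0,"ay":0,"az":0.31,"claw":-1}]' 20
python3 -c "
from h import *
c=np.load('w8.npy',allow_pickle=True).item()
print(cast(c,[[296.5,195],[348,195]],.128).round(4), cast(c,[[292.8,166.2],[351.8,166.2]],.072).round(4))
plan([.50,.11,.15],R.from_matrix([[0,-1,0],[-1,0,0],[0,0,-1]]))"
```

```text
time: 32.0
ee_pos: [0.5103, 0.0715, 0.2458]
eef_rot: [0.967, -0.256, -0.0, 0.0]
ft_force: [1.1, 0.6, 0.6]
width: 0.0823
time: 32.42
ee_pos: [0.512, 0.0705, 0.1862]
eef_rot: [0.843, -0.539, 0.0, -0.001]
ft_force: [0.5, 1.3, -1.1]
width: 0.0872
[[ 0.5263 -0.0962  0.128 ]
 [ 0.5767 -0.0961  0.128 ]] [[ 0.5178 -0.0763  0.072 ]
 [ 0.5853 -0.0762  0.072 ]]
shift [-0.0408 -0.0056  0.0362] turn/2 [-0.0013  0.0006  0.2167] t 32.4167 at [0.512  0.0705 0.1862] w 0.08717339482603201 F [ 0.5  1.3 -1.1]
```

```bash
python3 -m crank '[{"x":-0.02,"y":-0.005,"z":0.02,"ax":0,"ay":0,"az":0.217,"claw":-1},{"x":-0.04,"y":-0.005,"z":0.036,"ax":0,"ay":0,"az":0.217,"claw":-1},{"x":-0.04,"y":-0.005,"z":0.036,"ax":0,"ay":0,"az":0.217,"claw":-1},{"x":-0.04,"y":-0.005,"z":0.036,"ax":0,"ay":0,"az":0.217,"claw":-1},{"x":-0.04,"y":-0.005,"z":0.036,"ax":0,"ay":0,"az":0.217,"claw":-1}]' 20
python3 -m crank '[{"x":0,"y":0,"z":0,"ax":0,"ay":0,"az":0,"claw":-1},{"x":0,"y":0,"z":0,"ax":0,"ay":0,"az":0,"claw":-1},{"x":0,"y":0,"z":0,"ax":0,"ay":0,"az":0,"claw":-1},{"x":0,"y":0,"z":0,"ax":0,"ay":0,"az":0,"claw":-1},{"x":0,"y":0,"z":0,"ax":0,"ay":0,"az":0,"claw":-1}]' 20
python3 -c "
from h import *
c=camera('wrist');np.save('w9.npy',c,allow_pickle=True)
cv2.imwrite('pics/w9.png',cv2.resize(c['color'][0:240,190:450],None,fx=2.5,fy=2.5))
plan([.59,.11,.1],R.from_matrix([[0,-1,0],[-1,0,0],[0,0,-1]]))"
```

```text
time: 32.83
ee_pos: [0.4981, 0.1086, 0.1495]
eef_rot: [0.708, -0.706, -0.0, 0.001]
ft_force: [-0.1, -0.9, -0.3]
width: 0.0871
time: 33.25
ee_pos: [0.499, 0.1076, 0.1505]
eef_rot: [0.709, -0.705, -0.0, -0.0]
ft_force: [-0.4, -0.6, -0.5]
width: 0.0871
shift [-0.002  -0.091   0.0505] turn/2 [-0.      0.0002  0.0022] t 33.3 at [0.499  0.1076 0.1505] w 0.08692959170426261 F [-0.5  0.2  0.4]
```

View pics/w9.png

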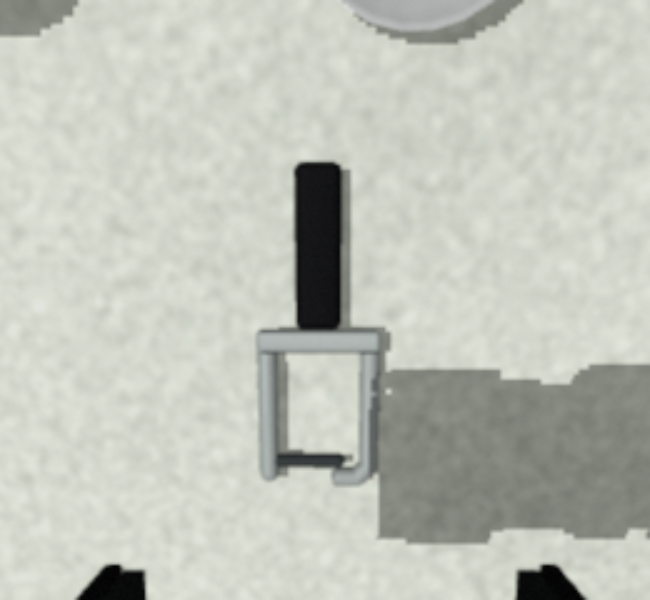

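The hook lies flat with its handle at crop (318,245), about vertical. The mouth points down the image, with the bent nose and gate tip on the right (world -y), so hook x = world -x and hook y = world -y as expected.

```bash
python3 -c "
from h import *
c=np.load('w9.npy',allow_pickle=True).item();g=cv2.cvtColor(c['color'],cv2.COLOR_BGR2GRAY)
m=np.zeros_like(g);m[55:134,295:345]=g[55:134,295:345]<50
b=max(blobs(m,100),key=lambda b:b[1][4]);ys,xs=np.nonzero(m);p=np.c_[xs,ys].astype(np.float32)
rc=cv2.minAreaRect(p);print(b[0],b[1],rc)
x,y,w,h=b[1][:4]
print(cast(c,[b[0],[x+w/2-.5,y],[x+w/2-.5,y+h]],.012).round(4))
print(cast(c,[[190+259/2.5,330/2.5],[190+384/2.5,330/2.5]],.01).round(4))
Q=R.from_matrix([[0,-1,0],[-1,0,0],[0,0,-1]]);plan([.59,.11,.004],Q)"
```

```text
[316.96988485  98.01062888] [ 308   65   18   67 1129] ((316.5, 98.0), (66.0, 17.0), 90.0)
[[0.5887 0.1132 0.012 ]
 [0.6181 0.1137 0.012 ]
 [0.5566 0.1136 0.012 ]]
[[0.5565 0.1366 0.01  ]
 [0.5567 0.0866 0.01  ]]
shift [-0.002  -0.091   0.1465] turn/2 [-0.      0.0002  0.0022] t 33.3 at [0.499  0.1076 0.1505] w 0.08692959170426261 F [-0.5  0.2  0.4]
```

```bash
python3 -m crank '[{"x":-0.005,"y":-0.03,"z":0.02,"ax":0,"ay":0,"az":0.002,"claw":-1},{"x":-0.005,"y":-0.06,"z":0.04,"ax":0,"ay":0,"az":0.002,"claw":-1},{"x":-0.005,"y":-0.0885,"z":0.06,"ax":0,"ay":0,"az":0.002,"claw":-1},{"x":-0.005,"y":-0.0885,"z":0.09,"ax":0,"ay":0,"az":0.002,"claw":-0.6},{"x":-0.005,"y":-0.0885,"z":0.12,"ax":0,"ay":0,"az":0.002,"claw":-0.4}]' 20
python3 -m crank '[{"x":0,"y":0,"z":0.005,"ax":0,"ay":0,"az":0,"claw":-0.2},{"x":0,"y":0,"z":0.01,"ax":0,"ay":0,"az":0,"claw":-0.2},{"x":0,"y":0,"z":0.01,"ax":0,"ay":0,"az":0,"claw":-0.2},{"x":0,"y":0,"z":0.01,"ax":0,"ay":0,"az":0,"claw":-0.2},{"x":0,"y":0,"z":0.01,"ax":0,"ay":0,"az":0,"claw":-0.2}]' 20
python3 -c "
from h import *
plan([.5875,.1125,.005],R.from_matrix([[0,-1,0],[-1,0,0],[0,0,-1]]))"
```

```text
time: 33.72
ee_pos: [0.589, 0.1125, 0.0291]
eef_rot: [-0.707, 0.707, -0.001, 0.0]
ft_force: [-0.3, -1.0, -0.3]
width: 0.08
time: 34.13
ee_pos: [0.5884, 0.1135, 0.0223]
eef_rot: [0.707, -0.707, 0.0, -0.001]
ft_force: [0.9, 1.0, 0.3]
width: 0.054
shift [0.001  0.001  0.0173] turn/2 [-0.0012  0.0007  0.0002] t 34.1333 at [0.5884 0.1135 0.0223] w 0.0540151015021772 F [0.9 1.  0.3]
```

```bash
python3 -m crank '[{"x":0.001,"y":0.001,"z":0.006,"ax":0,"ay":0,"az":0,"claw":-0.2},{"x":0.001,"y":0.001,"z":0.012,"ax":0,"ay":0,"az":0,"claw":-0.2},{"x":0.001,"y":0.001,"z":0.0175,"ax":0,"ay":0,"az":0,"claw":-0.2},{"x":0.001,"y":0.001,"z":0.0175,"ax":0,"ay":0,"az":0,"claw":-0.2},{"x":0.001,"y":0.001,"z":0.0175,"ax":0,"ay":0,"az":0,"claw":-0.2}]' 40
python3 -m crank '[{"x":0,"y":0,"z":0,"ax":0,"ay":0,"az":0,"claw":1},{"x":0,"y":0,"z":0,"ax":0,"ay":0,"az":0,"claw":1},{"x":0,"y":0,"z":0,"ax":0,"ay":0,"az":0,"claw":1},{"x":0,"y":0,"z":0,"ax":0,"ay":0,"az":0,"claw":1},{"x":0,"y":0,"z":0,"ax":0,"ay":0,"az":0,"claw":1}]' 40
python3 -m crank '[{"x":0,"y":0,"z":0,"ax":0,"ay":0,"az":0,"claw":1},{"x":0,"y":0,"z":0,"ax":0,"ay":0,"az":0,"claw":1},{"x":0,"y":0,"z":0,"ax":0,"ay":0,"az":0,"claw":1},{"x":0,"y":0,"z":0,"ax":0,"ay":0,"az":0,"claw":1},{"x":0,"y":0,"z":0,"ax":0,"ay":0,"az":0,"claw":1}]' 40
```

```text
time: 34.55
ee_pos: [0.586, 0.1119, 0.0024]
eef_rot: [0.707, -0.707, -0.0, 0.0]
ft_force: [0.8, 0.9, 0.5]
width: 0.0523
time: 34.97
ee_pos: [0.5865, 0.1121, 0.003]
eef_rot: [0.707, -0.707, -0.0, -0.0]
ft_force: [0.3, -0.1, 0.7]
width: 0.0264
time: 35.38
ee_pos: [0.5864, 0.1121, 0.003]
eef_rot: [0.707, -0.707, -0.0, -0.0]
ft_force: [-0.1, -0.3, 1.4]
width: 0.0174
```

```bash
python3 -m crank '[{"x":0,"y":0,"z":-0.03,"ax":0,"ay":0,"az":0,"claw":1},{"x":0,"y":0,"z":-0.06,"ax":0,"ay":0,"az":0,"claw":1},{"x":0,"y":0,"z":-0.09,"ax":0,"ay":0,"az":0,"claw":1},{"x":0,"y":0,"z":-0.12,"ax":0,"ay":0,"az":0,"claw":1},{"x":0,"y":0,"z":-0.13,"ax":0,"ay":0,"az":0,"claw":1}]' 40
python3 -m crank '[{"x":0,"y":0,"z":0,"ax":0,"ay":0,"az":-0.06,"claw":1},{"x":0,"y":0,"z":0,"ax":0,"ay":0,"az":-0.12,"claw":1},{"x":0,"y":0,"z":0,"ax":0,"ay":0,"az":-0.18,"claw":1},{"x":0,"y":0,"z":0,"ax":0,"ay":0,"az":-0.24,"claw":1},{"x":0,"y":0,"z":0,"ax":0,"ay":0,"az":-0.3,"claw":1}]' 40
python3 -m crank '[{"x":0,"y":0,"z":0,"ax":0,"ay":0,"az":-0.06,"claw":1},{"x":0,"y":0,"z":0,"ax":0,"ay":0,"az":-0.12,"claw":1},{"x":0,"y":0,"z":0,"ax":0,"ay":0,"az":-0.18,"claw":1},{"x":0,"y":0,"z":0,"ax":0,"ay":0,"az":-0.24,"claw":1},{"x":0,"y":0,"z":0,"ax":0,"ay":0,"az":-0.3,"claw":1}]' 40
python3 -c "
from h import *
plan([.5335,.04,.11])"
```

```text
time: 35.8
ee_pos: [0.5882, 0.1119, 0.137]
eef_rot: [-0.707, 0.707, -0.001, 0.002]
ft_force: [1.7, -0.8, -0.9]
width: 0.0173
time: 36.22
ee_pos: [0.5859, 0.112, 0.1321]
eef_rot: [0.886, -0.464, -0.001, 0.0]
ft_force: [0.3, -0.7, -1.4]
width: 0.017
time: 36.63
ee_pos: [0.5859, 0.1119, 0.132]
eef_rot: [0.983, -0.181, -0.001, 0.0]
ft_force: [0.3, -0.5, -1.5]
width: 0.0178
shift [-0.0233  0.0859  0.0221] turn/2 [ 0.0002  0.0007 -0.1824] t 36.6333 at [0.5859 0.1119 0.132 ] w 0.01780489647945671 F [ 0.3 -0.5 -1.5]
```

```bash
python3 -m crank '[{"x":-0.005,"y":0.016,"z":0.005,"ax":0,"ay":0,"az":-0.06,"claw":1},{"x":-0.01,"y":0.032,"z":0.01,"ax":0,"ay":0,"az":-0.12,"claw":1},{"x":-0.016,"y":0.048,"z":0.015,"ax":0,"ay":0,"az":-0.182,"claw":1},{"x":-0.02,"y":0.064,"z":0.02,"ax":0,"ay":0,"az":-0.182,"claw":1},{"x":-0.023,"y":0.075,"z":0.022,"ax":0,"ay":0,"az":-0.182,"claw":1}]' 40
python3 -m crank '[{"x":0,"y":0,"z":0.01,"ax":0,"ay":0,"az":0,"claw":1},{"x":0,"y":0,"z":0.018,"ax":0,"ay":0,"az":0,"claw":1},{"x":0,"y":0,"z":0.018,"ax":0,"ay":0,"az":0,"claw":1},{"x":0,"y":0,"z":0.018,"ax":0,"ay":0,"az":0,"claw":1},{"x":0,"y":0,"z":0.018,"ax":0,"ay":0,"az":0,"claw":1}]' 40
python3 -c "
from h import *
plan([.5335,.03,.092])
for n in('wrist','scene'):
    c=camera(n);np.save('wa_'+n+'.npy',c,allow_pickle=True)
    print(n,proj(c,[[.5285,-.0965,.1],[.5335,-.03,.098]]))
    if n=='wrist': a=c['color'][100:320,180:460]
    else: b=c['color'][150:260,200:360]
cv2.imwrite('pics/wa.png',np.vstack([cv2.resize(a,(560,300)),cv2.resize(b,(560,300))]))"
```

```text
time: 37.05
ee_pos: [0.5361, 0.0489, 0.1096]
eef_rot: [1.0, -0.004, -0.001, 0.0]
ft_force: [-0.1, 0.8, -0.9]
width: 0.0175
time: 37.47
ee_pos: [0.5382, 0.0511, 0.0929]
eef_rot: [1.0, -0.003, -0.0, -0.0]
ft_force: [-0.6, -0.3, -1.6]
width: 0.0175
shift [-0.0046  0.0212  0.0009] turn/2 [-0.      0.     -0.0029] t 37.4667 at [0.5382 0.0511 0.0929] w 0.017452684885792047 F [-0.6 -0.3 -1.6]
wrist [[311.10738478 444.28507849]
 [317.43241745 363.35260713]]
scene [[289.88718358 182.45722482]
 [303.08191122 192.36185927]]
```

View pics/wa.png

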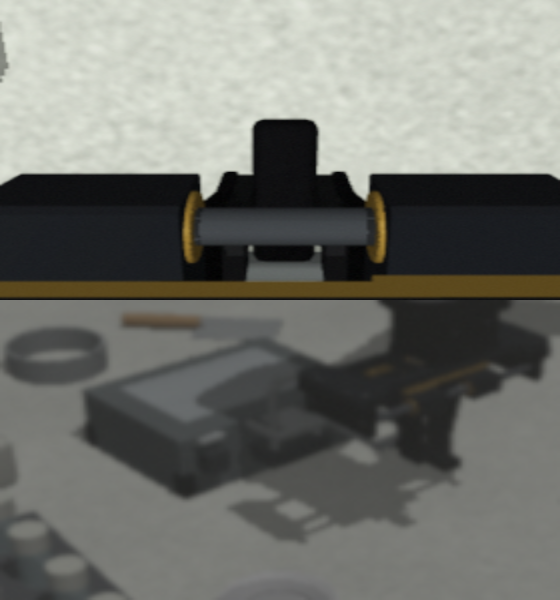

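The handle sits straight and centred in the jaws, with its end at about wrist px (322,188). I'll check how far along it is gripped, then advance.

```bash
python3 -m crank '[{"x":-0.004,"y":0.01,"z":0.001,"ax":0,"ay":0,"az":-0.003,"claw":1},{"x":-0.004,"y":0.02,"z":0.001,"ax":0,"ay":0,"az":-0.003,"claw":1},{"x":-0.004,"y":0.02,"z":0.001,"ax":0,"ay":0,"az":-0.003,"claw":1},{"x":-0.004,"y":0.02,"z":0.001,"ax":0,"ay":0,"az":-0.003,"claw":1},{"x":-0.004,"y":0.02,"z":0.001,"ax":0,"ay":0,"az":-0.003,"claw":1}]' 40
python3 -c "
from h import *
c=np.load('wa_wrist.npy',allow_pickle=True).item()
print('handle end',cast(c,[[306.5,190],[338.5,190],[322.5,188]],.102).round(4))
plan([.5335,-.0505,.092])"
```

```text
time: 37.98
ee_pos: [0.5338, 0.0304, 0.092]
eef_rot: [1.0, -0.001, 0.0, -0.0]
ft_force: [0.3, -0.1, -1.8]
width: 0.0174
handle end [[0.5288 0.0858 0.102 ]
 [0.5459 0.0857 0.102 ]
 [0.5373 0.0869 0.102 ]]
shift [-0.0002  0.0809 -0.    ] turn/2 [-0.0002 -0.0001 -0.0006] t 37.9833 at [0.5338 0.0304 0.092 ] w 0.01743914638947702 F [ 0.3 -0.1 -1.8]
```

```bash
python3 -m crank '[{"x":0,"y":0.01,"z":0,"ax":0,"ay":0,"az":0,"claw":1},{"x":0,"y":0.02,"z":0,"ax":0,"ay":0,"az":0,"claw":1},{"x":0,"y":0.03,"z":0,"ax":0,"ay":0,"az":0,"claw":1},{"x":0,"y":0.04,"z":0,"ax":0,"ay":0,"az":0,"claw":1},{"x":0,"y":0.05,"z":0,"ax":0,"ay":0,"az":0,"claw":1}]' 50
python3 -m crank '[{"x":0,"y":0.006,"z":0,"ax":0,"ay":0,"az":0,"claw":1},{"x":0,"y":0.012,"z":0,"ax":0,"ay":0,"az":0,"claw":1},{"x":0,"y":0.018,"z":0,"ax":0,"ay":0,"az":0,"claw":1},{"x":0,"y":0.024,"z":0,"ax":0,"ay":0,"az":0,"claw":1},{"x":0,"y":0.027,"z":0,"ax":0,"ay":0,"az":0,"claw":1}]' 50
```

```text
time: 38.4
ee_pos: [0.5336, -0.0203, 0.0919]
eef_rot: [1.0, -0.001, -0.0, -0.001]
ft_force: [-0.3, 4.6, -0.6]
width: 0.0171
time: 38.82
ee_pos: [0.5337, -0.0482, 0.0919]
eef_rot: [1.0, -0.001, 0.0, 0.0]
ft_force: [0.1, 0.0, -1.6]
width: 0.0177
```

```bash
python3 -m crank '[{"x":0,"y":0.003,"z":0,"ax":0,"ay":0,"az":0,"claw":1},{"x":0,"y":0.003,"z":0,"ax":0,"ay":0,"az":0,"claw":1},{"x":0,"y":0.003,"z":0.005,"ax":0,"ay":0,"az":0,"claw":1},{"x":0,"y":0.003,"z":0.01,"ax":0,"ay":0,"az":0,"claw":1},{"x":0,"y":0.003,"z":0.012,"ax":0,"ay":0,"az":0,"claw":1}]' 50
python3 -c "
from h import *
plan([.5335,-.0505,.08])
for n in('top',):
    c=camera(n);cv2.imwrite('pics/tb.png',cv2.resize(c['color'][150:250,310:430],None,fx=5,fy=5,interpolation=cv2.INTER_CUBIC))"
```

```text
time: 39.23
ee_pos: [0.5332, -0.0491, 0.0789]
eef_rot: [1.0, -0.0, -0.001, -0.0]
ft_force: [-0.2, 0.4, -0.8]
width: 0.0174
shift [ 0.0003  0.0014 -0.0011] turn/2 [-0.0001  0.0006 -0.0001] t 39.2333 at [ 0.5332 -0.0491  0.0789] w 0.017409045666722266 F [-0.2  0.4 -0.8]
```

```bash
python3 -m crank '[{"x":0,"y":0,"z":0,"ax":0,"ay":0,"az":0,"claw":0.4},{"x":0,"y":0,"z":0,"ax":0,"ay":0,"az":0,"claw":0},{"x":0,"y":0,"z":0,"ax":0,"ay":0,"az":0,"claw":0},{"x":0,"y":0,"z":0,"ax":0,"ay":0,"az":0,"claw":0},{"x":0,"y":0,"z":0,"ax":0,"ay":0,"az":0,"claw":0}]' 50
python3 -m crank '[{"x":0,"y":0,"z":-0.02,"ax":0,"ay":0,"az":0,"claw":0},{"x":0,"y":0,"z":-0.05,"ax":0,"ay":0,"az":0,"claw":0},{"x":0,"y":0,"z":-0.09,"ax":0,"ay":0,"az":0,"claw":0},{"x":0,"y":0,"z":-0.13,"ax":0,"ay":0,"az":0,"claw":0},{"x":0,"y":0.04,"z":-0.16,"ax":0,"ay":0,"az":0,"claw":0}]' 50
python3 -m crank '[{"x":0,"y":0.02,"z":0,"ax":0,"ay":0,"az":0,"claw":0},{"x":0,"y":0.03,"z":0,"ax":0,"ay":0,"az":0,"claw":0},{"x":0,"y":0.03,"z":0,"ax":0,"ay":0,"az":0,"claw":0},{"x":0,"y":0.03,"z":0,"ax":0,"ay":0,"az":0,"claw":0},{"x":0,"y":0.03,"z":0,"ax":0,"ay":0,"az":0,"claw":0}]' 50
python3 -c "
from h import *
plan([.5335,-.0505,.08])
c=camera('wrist');np.save('wc.npy',c,allow_pickle=True);cv2.imwrite('pics/wc.png',cv2.resize(c['color'][60:240,220:440],None,fx=3.3,fy=3.3))"
```

```text
time: 39.7
ee_pos: [0.5338, -0.0495, 0.0801]
eef_rot: [1.0, -0.0, 0.0, -0.0]
ft_force: [0.1, 0.5, -0.6]
width: 0.0403
time: 40.12
ee_pos: [0.5353, -0.0771, 0.2387]
eef_rot: [1.0, 0.004, 0.002, -0.002]
ft_force: [1.0, 0.6, -0.6]
width: 0.0434
time: 40.53
ee_pos: [0.5333, -0.1112, 0.2338]
eef_rot: [1.0, 0.0, -0.001, -0.0]
ft_force: [0.7, 0.1, -0.2]
width: 0.0434
shift [ 0.0005 -0.0606  0.1539] turn/2 [-0.0003  0.001   0.0004] t 40.5333 at [ 0.5333 -0.1112  0.2338] w 0.04335568725392484 F [ 0.7  0.1 -0.2]
```

View pics/wc.png

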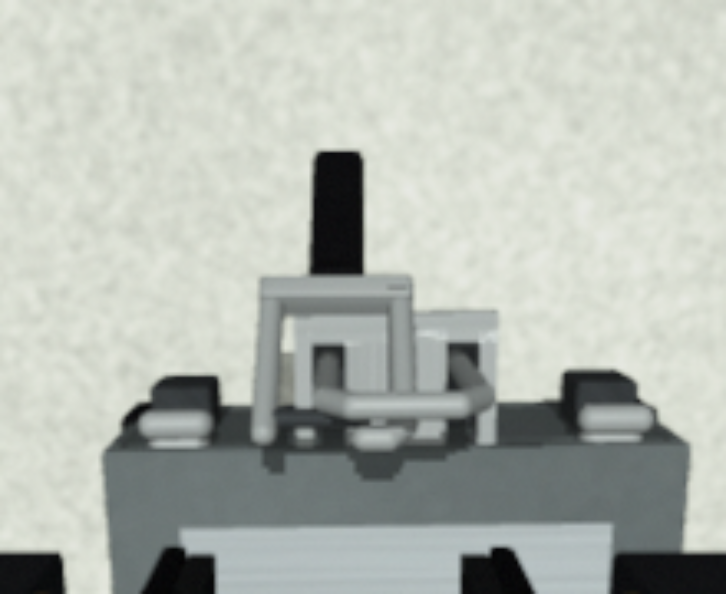

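The hook sits around the near leg: the bar end at (328,385) is inside the eye between its prongs at (268,…) and (400,…), and the lid is still under the rollers. I'll wait a second, then check that it is at rest and look closer at the gate.

```bash
python3 -m crank '[{"x":0,"y":0.04,"z":0,"ax":0,"ay":0,"az":0,"claw":0},{"x":0,"y":0.045,"z":0,"ax":0,"ay":0,"az":0,"claw":0},{"x":0,"y":0.045,"z":0,"ax":0,"ay":0,"az":0,"claw":0},{"x":0,"y":0.045,"z":0,"ax":0,"ay":0,"az":0,"claw":0},{"x":0,"y":0.045,"z":0,"ax":0,"ay":0,"az":0,"claw":0}]' 50
python3 -m crank '[{"x":0,"y":0,"z":0,"ax":0,"ay":0,"az":0,"claw":0},{"x":0,"y":0,"z":0,"ax":0,"ay":0,"az":0,"claw":0},{"x":0,"y":0,"z":0,"ax":0,"ay":0,"az":0,"claw":0},{"x":0,"y":0,"z":0,"ax":0,"ay":0,"az":0,"claw":0},{"x":0,"y":0,"z":0,"ax":0,"ay":0,"az":0,"claw":0}]' 50
python3 -c "
from h import *
c0=np.load('wc.npy',allow_pickle=True).item();print('handle end before',cast(c0,[220+338/3.3,60+152/3.3],.085).round(4))
c=camera('wrist')
print(proj(c,[.5285,-.0965,.085]))
cv2.imwrite('pics/wd.png',cv2.resize(cv2.convertScaleAbs(c['color'][80:195,265:375],alpha=1.2),None,fx=5,fy=5,interpolation=cv2.INTER_CUBIC))
u,v=proj(c,cast(c0,[220+338/3.3,60+152/3.3],.085)[0])[0];print('expected handle end px in wd',(u-265)*5,(v-80)*5)"
```

```text
time: 41.0
ee_pos: [0.5337, -0.1563, 0.2344]
eef_rot: [1.0, 0.001, -0.0, -0.0]
ft_force: [-0.1, 0.5, -0.6]
width: 0.0433
time: 41.42
ee_pos: [0.5336, -0.1577, 0.2349]
eef_rot: [1.0, -0.0, -0.0, -0.0]
ft_force: [-0.3, -1.0, 0.5]
width: 0.0434
handle end before [[ 0.5321 -0.0266  0.085 ]]
[[318.31257219 129.86834881]]
expected handle end px in wd 283.9404061518468 -120.96225433639148
```

View pics/wd.png

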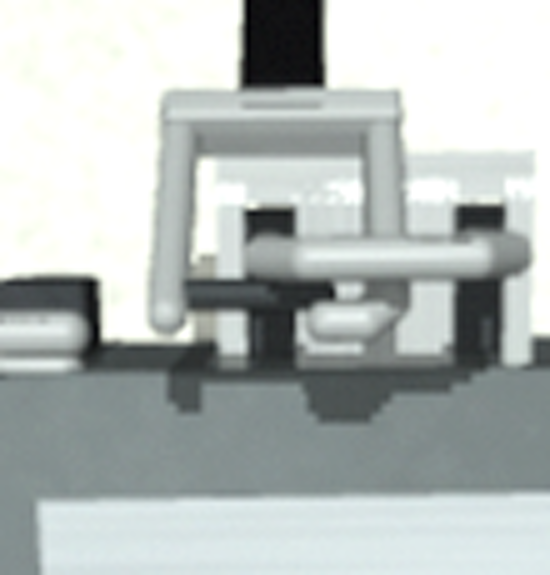

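The gate lies straight across the mouth, (190–335, 293), behind the nose, with the leg inside the eye. One last numeric check of the eye-to-leg distance and of stillness.

```bash
python3 -c "
from h import *
c=camera('wrist');p=lambda x,y:[265+x/5,80+y/5]
for z in(.07,.08,.09):print(z,'gate line / eye back inner / leg',cast(c,[p(262,293),p(283,125)],z).round(4).tolist())
print('leg axis',proj(c,[[.5285,-.0965,.08],[.5285,-.0965,.126]]).tolist())
import time
g=c['color'].astype(int)
" ; python3 -m crank '[{"x":0,"y":0,"z":0,"ax":0,"ay":0,"az":0,"claw":0},{"x":0,"y":0,"z":0,"ax":0,"ay":0,"az":0,"claw":0},{"x":0,"y":0,"z":0,"ax":0,"ay":0,"az":0,"claw":0},{"x":0,"y":0,"z":0,"ax":0,"ay":0,"az":0,"claw":0},{"x":0,"y":0,"z":0,"ax":0,"ay":0,"az":0,"claw":0}]' 50
python3 -c "
from h import *
a=camera('wrist')['color'].astype(int)[60:200,260:380];b=cv2.imread('pics/wd.png')
o=cv2.resize(cv2.convertScaleAbs(camera('wrist')['color'][80:195,265:375],alpha=1.2),None,fx=5,fy=5,interpolation=cv2.INTER_CUBIC)
d=np.abs(o.astype(int)-b);print('image change mean/p99.9',d.mean(),np.percentile(d,99.9))
c=camera('top')['color'];print('t',r.read_state()['time'])"
```

```text
0.07 gate line / eye back inner / leg [[0.5273, -0.1063, 0.07], [0.5319, -0.0714, 0.07]]
0.08 gate line / eye back inner / leg [[0.5274, -0.1057, 0.08], [0.5319, -0.0719, 0.08]]
0.09 gate line / eye back inner / leg [[0.5276, -0.1051, 0.09], [0.5319, -0.0724, 0.09]]
leg axis [[318.378166340346, 129.6418647663976], [317.7678469125284, 131.13249717696237]]
time: 41.93
ee_pos: [0.5336, -0.1579, 0.2349]
eef_rot: [1.0, -0.0, -0.0, -0.0]
ft_force: [-0.5, -0.6, -0.1]
width: 0.0435
image change mean/p99.9 2.484916996047431 41.0
t 42.0833
```

```bash
cat > d.py <<'E'
from h import *
import os
g=cv2.cvtColor(camera('wrist')['color'],cv2.COLOR_BGR2GRAY)
if os.path.exists('p.npy'):
    p=np.load('p.npy')
    for n,(a,b,x,y) in dict(handle=(60,105,300,345),head=(95,150,292,350),rollers=(130,160,230,290)).items():
        sh,_=cv2.phaseCorrelate(p[a:b,x:y].astype(np.float32),g[a:b,x:y].astype(np.float32));print(n,np.round(sh,2),np.abs(p[a:b,x:y].astype(int)-g[a:b,x:y]).mean().round(2))
np.save('p.npy',g)
E
python3 d.py; for i in 1; do python3 -m crank '[{"x":0,"y":0,"z":0,"ax":0,"ay":0,"az":0,"claw":0},{"x":0,"y":0,"z":0,"ax":0,"ay":0,"az":0,"claw":0},{"x":0,"y":0,"z":0,"ax":0,"ay":0,"az":0,"claw":0},{"x":0,"y":0,"z":0,"ax":0,"ay":0,"az":0,"claw":0},{"x":0,"y":0,"z":0,"ax":0,"ay":0,"az":0,"claw":0}]' 50 >/dev/null; done
python3 d.py; python3 -c "
from h import *
c=camera('scene');cv2.imwrite('pics/se.png',cv2.resize(cv2.convertScaleAbs(c['color'][140:320,170:490],alpha=1.8),None,fx=2.4,fy=2.4,interpolation=cv2.INTER_CUBIC))"
```

```text
handle [0.5  0.55] 0.83
head [ 0.   -0.03] 1.35
rollers [-0.03  0.02] 0.72
```

View pics/se.png

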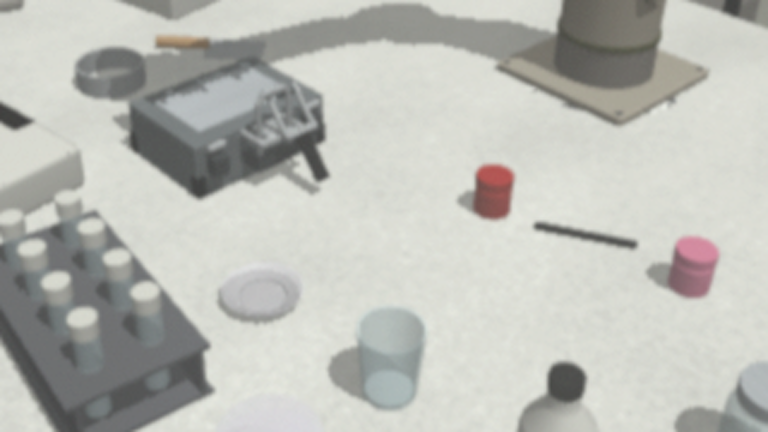

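The hook hangs tilted on the near leg, with its handle down at (315,160). The lid is shut and the dish, beaker, bottle, pen and look-alikes are where they were. The head and rollers show no motion between frames, so I'm handing in.

```bash
python3 -c "
from h import *
from bench import close_job
print(close_job());s=r.read_state();print(s['time'],np.round(s['ft_force'],1))"
```

```text
the job is handed in; nothing more can be done
None
the job is handed in; nothing more can be done
```

The job is handed in. All four amber seed jars stand in the case, the lid is snapped shut, and the snap hook hangs on the near staple leg. It finished at about 43 s of the 208 s allowed, and no verdict was reported.

- **Jars:** the view from above, taken before closing the lid, showed all four caps upright, one per pocket.
- **Lid:** I pressed it until it stopped at z = 0.074 m and held against about 50 N. Pictures show its edge under both rollers.
- **Hook:** pushing it on met 4.6 N, which then fell to 0. The close view shows the gate lying across the mouth behind the nose. The eye's centre measured about 9 mm from the leg.
- **At rest:** two views about half a second apart showed no motion at the hook's head. The handle gave a half-pixel shift, which I put down to that nearly uniform patch, as its brightness hardly changed. An earlier cruder comparison did show some change and was not explained.
- **Hook tilt:** it hangs with the handle down, so I judged the eye's height (about 0.08 m) from the pictures and did not measure it directly.
- **Everything else:** in the last scene view, the bystanders in the frame and the red and pink look-alikes showed no sign of having moved. The arm was clear of everything.

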